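Clear the T-slots of a machine table and hang up the scraper

TASK

First pick the wood offcuts lying on top of the slotted machine table, and any lying on the bench beside it, and put them in the open wooden crate. Then take the scraper out of its grooved block and, working with its blade in the slots, push every lodged scrap out of the open end so that it drops into the grey chip tray, and finally hang the scraper by its square eye on the peg of the wooden stand, leaving everything else on the bench where it is.

Things in the scene. Friction and masses are not known exactly. Their poses are not given: they have to be found in the camera images.
- slot_table: Fixed machine table on a red base; origin on the bench under the centre of its plate, 150 mm in x, 280 mm in y, top 113 mm above the bench. Two T-slots run along its y at x = -35 and +35 mm, closed by a 10 mm wall at the -y end (inner face y = -130 mm), open at the +y end (y = +140 mm). Between wall and rearmost scrap at least 65 mm of each slot is free.
- slot_near_end (a point): Middle of the mouth of the slot at x = -35 mm at its open end, level with the table top; axes as slot_table. Each slot has a mouth 18 mm wide between lips 8 mm thick, over a channel 32 mm wide and 20 mm high whose floor is 28 mm below the table top.
- slot_far_end (a point): The same for the slot at x = +35 mm: middle of its mouth at its open end, level with the table top; axes as slot_table.
- tray_mid (a point): Centre of the floor (4 mm above the bench) of the grey chip tray fixed under the open ends of the slots, 170 mm in x, 115 mm in y, walls 38 mm high and 4 mm thick; axes as slot_table.
- crate: Fixed open wooden crate for offcuts, 180 x 200 x 50 mm (x, y, z), walls and floor 6 mm; origin at the centre of its underside on the bench.
- block: Fixed grooved timber block, 70 mm in x, 100 mm in y, 34 mm high, in which the scraper stands upright at the start, its foot 28 mm deep in a 10 x 34 mm pocket; origin at the centre of its underside.
- scraper_grip (a point): Scraper, upright along its z, 150 mm tall, 0.28 kg. The point is the centre of its dark wooden handle (x 20, y 56, z 42 mm), 129 mm above the blade's foot; grasp it across x. Below is a steel blade 8 mm thick (x), 50 mm wide (y), only 30 mm wide in its lowest 30 mm. Held upright with its y along a slot, it passes through the mouth.
- scraper_eye (a point): Centre of the scraper's square eye, 28 mm wide (y) and 28 mm high (z), running through it along x, 84 mm above the foot of the blade and 45 mm below the handle's centre. The scraper hangs upright from it.
- peg_stand: Fixed wooden stand; base 100 x 90 x 20 mm, upright 30 mm in x by 50 mm in y and 158 mm high; origin at the centre of the underside. A wooden peg 12 mm in diameter reaches out from the upright's -x face along the stand's -x, rising slightly (6 degrees), its tip 111 mm from the origin.
- peg_mid (a point): Point on the peg's axis half-way along it, 65 mm from the stand's origin along its -x and 150 mm above the bench; axes as peg_stand.
- offcut_a_mid (a point): Loose wood offcut lying across the slotted table at the start, a plank end 110 x 36 x 18 mm, 50 g; may be absent (None). The point lies 10 mm above its underside, midway along it and across it; x is its long axis.
- offcut_b_mid (a point): Loose wood offcut lying across the slotted table at the start, a plank end 100 x 36 x 22 mm with a 30 x 30 mm step 12 mm high on top, centred 34 mm towards its -x end, 50 g; may be absent (None). The point lies 10 mm above its underside, midway along it and across it; x is its long axis.
- offcut_c_mid (a point): Loose wood offcut lying across the slotted table at the start, a plank end 100 x 40 x 20 mm with its +x end rounded, 50 g; may be absent (None). The point lies 10 mm above its underside, midway along it and across it; x is its long axis.
- offcut_d_mid (a point): Loose wood offcut lying on the bench at the start, a plain block 90 x 36 x 24 mm, 50 g; may be absent (None). The point lies 10 mm above its underside, midway along it and across it; x is its long axis.
- scrap_a_mid (a point): Plywood scrap, 26 x 60 x 14 mm (x, y, z), 20 g, at the start loose in a T-slot under its lips with its length along the slot; it cannot come out through the mouth; may be absent (None). The point is its centre.
- scrap_b_mid (a point): Plywood scrap, 26 x 60 x 14 mm (x, y, z), 20 g, at the start loose in a T-slot under its lips with its length along the slot; it cannot come out through the mouth; may be absent (None). The point is its centre.
- scrap_c_mid (a point): Plywood scrap, 26 x 60 x 14 mm (x, y, z), 20 g, at the start loose in a T-slot under its lips with its length along the slot; it cannot come out through the mouth; may be absent (None). The point is its centre.
- scrap_d_mid (a point): Plywood scrap, 26 x 60 x 14 mm (x, y, z), 20 g, at the start loose in a T-slot under its lips with its length along the slot; it cannot come out through the mouth; may be absent (None). The point is its centre.
- mallet: Bystander, wooden mallet lying on the bench, 215 mm long, head 90 mm wide and 50 mm high.
- glue: Bystander, white glue bottle, 170 mm tall, 60 mm in diameter.
- star: Bystander, flat wooden star about 135 mm across, 18 mm thick.
- cup: Bystander, white plastic cup, 76 mm wide, 90 mm high.
- sander: Bystander, cork sanding block 110 x 60 x 35 mm.
Not all that is in view belongs to the job. What is shaped like the part that bears offcut_c_mid but purple is not meant. Leave any turquoise look-alike of the part that bears offcut_d_mid alone.

How it is judged:
By the outcome, as a careful person would: the job done as asked, in the order asked, and still so for the second after the job is handed in, with the robot touching nothing.
Of scrap_a, scrap_b, scrap_c, scrap_d only 2 to 4 are there at a start; the rules pass over those that are not, and their reading is None.
Of offcut_a, offcut_b, offcut_c, offcut_d only 2 to 4 are there at a start; the rules pass over those that are not, and their reading is None.
At some moment in a run one of offcut_a, offcut_b, offcut_c, offcut_d may be knocked a few centimetres aside while the robot is not near it.
It also fails if it takes over 208 s, if anything falls off the work surface, if the arm or the gripper's body presses on something with over 40 N, if the wrist force passes 120 N, or if a joint passes its speed limit or range.

ROBOT

A 6-joint arm with a two-finger parallel gripper is mounted at the origin on the work surface. World frame = base frame: x ahead of the robot, y to its left, z up, the work surface at z = 0. Lengths are in m, angles in rad, forces in N, time in s.
With the tool pointing down it reaches from about 0.375 to 0.9 m from the base axis. Payload 3.1 kg.
Tool frame: the origin (TCP) lies midway between the tips of the shut fingers; the grasp point (between the pads) lies r.pinch_z behind it (r.pinch_z is the distance from the TCP to the grasp point, in m); z points along the fingers, y is the line along which they close (so a half turn about z gives the same grasp; the last joint's range is limited). The gripper opens to 87 mm and grips with 3 to 60 N. Pads are 19 mm wide; open, the fingers measure 117 mm over their backs; the gripper's body (75 mm by 190 mm) begins 51 mm behind the grasp point.
Start: joints at [0.928, 0.527, 1.433, -0, 1.181, -0.178], TCP at [0.28, 0.559, 0.19] pointing down, gripper open.
Joint ranges: [-3.08, 3.08], [-0.75, 2.2], [0.22, 2.44], [-1.43, 4.57], [0, 2.65], [-2.85, 2.85]. Speed limits (rad/s): [2.79, 2.79, 3.14, 3.14, 3.14, 3.14].

INTERFACE

Orientations are given as a unit quaternion [x, y, z, w].
In Python, from rig import r gives the robot as it stands.
- The arm moves only by the tool servo_tool, never from a script. Its argument "increments" is one flat list of numbers, 6 for each row, row after row: the shift along the tool's x, y, z in m, then the turn, a rotation vector about the tool's x, y, z in degrees. In form: [x, y, z, rx, ry, rz, x, y, z, rx, ry, rz, ...]. A call has 1 to 5 rows; each row is the pose to reach, as a shift and turn from the pose commanded when the call began, along the tool's axes at that moment; what a row does not reach only later rows make up. A row lasts 1/10 s, in which the tool goes at most 50 mm and 8.59 degrees, less where a joint would pass 70% of its speed; a pose out of reach is approached as far as the arm can. A call with a gripper value outside its range is refused whole. "gripper" is the gripper's target within -1 to 1 (shut at 1, half-way at 0, fully open at -1), set as the call begins (left out, the last holds). The fingers move at their own pace and stop on an object; "force" is the grip in N (left out, the last holds). Time passes only in rows, so rows that repeat a pose let the fingers close. It gives the time, the measured TCP pose, the force, the opening and the grip force at its end, in the units of the state.
- r.get_obs(): the state, without advancing time (a new reading comes with each control period).
- r.capture(name): name is "scene" or "top" or "wrist"; returns a dict with "img" (420x560x3 uint8, red, green, blue), "fx", "fy", "cx", "cy" (pixels), "R" (3x3) and "t" (3): a world point X has camera coordinates R X + t. Camera axes: x right, y down, z forward; pixel columns grow to the right and rows downward; lengths in m; the calibration is good to about 2 mm. A picture is of the moment at which its call begins. There is no depth.
- r.sign_off(): hands the job in; it is judged then, once.
Trained networks look in the newest picture that a camera, given by its name, has taken for a name from the list of things; names that differ only in an ending like _2 or _b are one class to them, and where a whole thing is asked for, a point or a joint stands for the part that bears it (a point fixed in the world has none). Each returns a list of dicts, best first, with "score" (0 to 1); they miss things now and then, are a little off and sometimes report something else, mostly with a low value. They report only what shows in the picture. A call takes as long as a camera call. They do not tell look-alikes from the thing itself.
- r.recognise(camera, query): "centre" ([x, y, z] in m, in world coordinates, good to about 4 mm: the middle of the surface that is visible of it).
- r.tip_of(camera, query): "centre" ([x, y, z] in m, in world coordinates, good to about 4 mm: a listed point, or the origin of a listed thing).
The state is a dict: "time_s": time; "joints": joint angles; "joint_velocities": joint speeds; "joint_efforts": joint torques, N m; "tcp_pos": TCP position; "eef_rot": TCP orientation; "wrist_force": force on the tool from outside, world axes, zero at the start; "moment": the same for the moment, N m; "width": finger opening in m; "finger_force": force on a finger pad.
Only numpy, scipy, OpenCV 4.12 (cv2) and the standard library are available. Lean on these libraries where they do the work, as an engineer would, in place of code of your own. Each camera call takes 0.05 s, during which the arm holds its last target. There are 200 camera calls.

## Working session

There is one attempt and no reset: what is moved stays moved. The work goes in short steps, Python scripts to look and compute and a tool call to move; the robot and the scene stay as the last step left them, time stands still between calls to the robot, and variables do not carry over. Pictures are saved under pics/ and viewed, at most 14 in all, crops included, and the job is handed in when it is done.

Besides the shell and the picture viewer there is one more tool, called after "Emit:" in YAML: its name, and indented under it one key for each argument. servo_tool: Moves the arm, as the interface text tells. Its arguments: {"type":"object","properties":{"increments":{"type":"array"},"gripper":{"type":"number"},"force":{"type":"number"}},"required":["increments"]}

```bash
ls; mkdir -p pics; cat > h.py <<'E'
import numpy as np, cv2
from rig import r
from scipy.spatial.transform import Rotation as Ro
def snap(n,f=None):
    c=r.capture(n)
    if f: cv2.imwrite('pics/'+f,c['img'][:,:,::-1])
    return c
def st():
    o=r.get_obs(); print('t',round(o['time_s'],2),'tcp',np.round(o['tcp_pos'],4),'q',np.round(o['eef_rot'],4),'w',round(o['width'],4),'F',np.round(o['wrist_force'],1),'J',np.round(o['joints'],3)); return o
def look(cam,names,fn='tip_of',k=3):
    for n in names:
        for d in getattr(r,fn)(cam,n)[:k]: print(cam,n,np.round(d['centre'],4),round(d['score'],2))
E
python3 - <<'E'
from h import *
st();print(r.pinch_z)
P=['slot_table','slot_near_end','slot_far_end','tray_mid','crate','block','scraper_grip','scraper_eye','peg_stand','peg_mid','offcut_a_mid','offcut_b_mid','offcut_c_mid','offcut_d_mid','scrap_a_mid']
for c in ['top','scene']:
    snap(c,c+'0.png'); look(c,P)
E
```

```text
pics
t 0.0 tcp [0.2791 0.5584 0.1892] q [ 2.298e-01  9.732e-01 -1.000e-03 -4.000e-04] w 0.0866 F [-0.2  0.5 -1.1] J [ 0.929  0.528  1.434  0.     1.181 -0.178]
0.0187
top slot_table [ 0.5675  0.0359 -0.0006] 0.74
top slot_table [ 0.6873 -0.2812 -0.0013] 0.56
top slot_near_end [ 0.6908 -0.2812  0.0025] 0.67
top slot_near_end [0.5515 0.1798 0.1091] 0.59
top slot_far_end [0.6192 0.1736 0.1093] 0.74
top tray_mid [ 0.6881 -0.2823 -0.001 ] 0.66
top tray_mid [0.5933 0.2308 0.0073] 0.65
top tray_mid [ 0.7392 -0.0808  0.0019] 0.41
top crate [ 0.4405 -0.2823  0.0008] 0.93
top crate [0.6004 0.0124 0.0924] 0.49
top block [ 0.368   0.2386 -0.0005] 0.83
top block [ 4.530e-01  4.125e-01 -2.000e-04] 0.41
top scraper_grip [0.3683 0.2386 0.1363] 0.67
top scraper_eye [0.553  0.1815 0.1107] 0.74
top peg_stand [ 0.6872 -0.2817 -0.0025] 0.9
top peg_mid [ 0.6251 -0.3012  0.1542] 0.72
top offcut_a_mid [ 0.556  -0.0517  0.1235] 0.85
top offcut_b_mid [0.5848 0.1153 0.1205] 0.86
top offcut_b_mid [0.7676 0.0993 0.0023] 0.31
top offcut_c_mid [0.7926 0.3243 0.013 ] 0.89
top offcut_c_mid [0.554  0.0268 0.1221] 0.8
[... 368 characters left out ...]
0.9
scene crate [ 0.4379 -0.2854 -0.002 ] 0.6
scene block [0.3683 0.2369 0.0035] 0.5
scene scraper_grip [0.3645 0.2389 0.1359] 0.78
scene scraper_eye [0.3641 0.2404 0.089 ] 0.76
scene peg_stand [ 0.6839 -0.2846  0.0025] 0.85
scene peg_mid [ 0.6275 -0.2989  0.1511] 0.82
scene offcut_a_mid [ 0.5581 -0.0495  0.1217] 0.6
scene offcut_b_mid [0.5806 0.1112 0.123 ] 0.87
scene offcut_b_mid [0.5552 0.0254 0.1246] 0.27
scene offcut_b_mid [ 0.6226 -0.3045  0.1476] 0.25
scene offcut_c_mid [ 0.2518 -0.2427  0.0082] 0.84
scene offcut_c_mid [0.7919 0.3249 0.013 ] 0.69
scene offcut_c_mid [0.5588 0.027  0.126 ] 0.65
scene offcut_d_mid [0.6719 0.4564 0.0083] 0.66
scene offcut_d_mid [0.578  0.4127 0.0081] 0.46
```

View pics/top0.png

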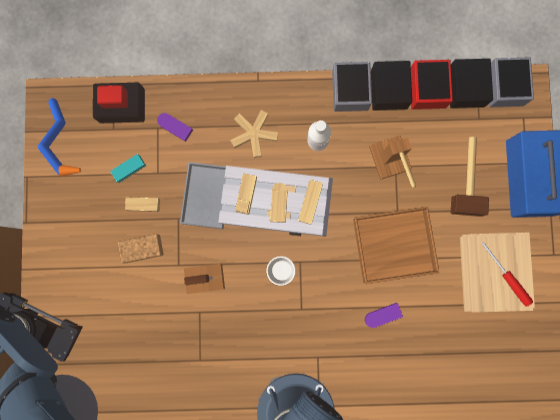

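View pics/scene0.png

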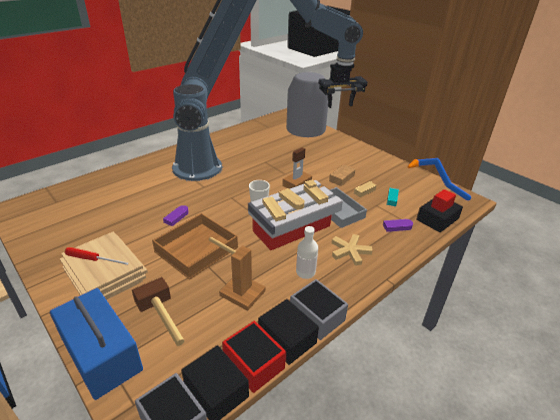

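The top view shows three wood offcuts on the table at about (245,193), (281,202) and (311,201). The plain block is at (141,204), with the turquoise one at (127,168). The scraper block is at (200,278), the crate at (396,245) and the stand at (391,160) with its peg toward (408,170). Next I'll rectify these for orientations.

```bash
cat >> h.py <<'E'
def rect(c,x0,x1,y0,y1,z,s=2000):
    # metric view: up=+x, left=+y
    P=np.array([[x1,y1,z],[x1,y0,z],[x0,y0,z],[x0,y1,z]])
    q=(c['R']@P.T).T+c['t']; uv=np.c_[q[:,0]/q[:,2]*c['fx']+c['cx'],q[:,1]/q[:,2]*c['fy']+c['cy']].astype(np.float32)
    W,H=int((y1-y0)*s),int((x1-x0)*s)
    M=cv2.getPerspectiveTransform(uv,np.float32([[0,0],[W,0],[W,H],[0,H]]))
    return cv2.warpPerspective(c['img'],M,(W,H),flags=cv2.INTER_CUBIC)
E
python3 - <<'E'
from h import *
c=snap('top'); print('cam',-c['R'].T@c['t'])
A=rect(c,.46,.69,-.13,.2,.133)
B=rect(c,.54,.61,.36,.46,.024)
D=rect(c,.32,.41,.18,.28,.1,)
S=rect(c,.57,.74,-.36,-.23,.15,1400)
for n,I,(x1,y1) in [('A',A,(.69,.2)),('B',B,(.61,.46))]:
    hsv=cv2.cvtColor(I,cv2.COLOR_RGB2HSV)
    lab=cv2.cvtColor(I,cv2.COLOR_RGB2LAB)
    m=((hsv[...,1]>75)&(hsv[...,2]>170)).astype(np.uint8)
    cs,_=cv2.findContours(cv2.morphologyEx(m,cv2.MORPH_OPEN,np.ones((7,7))),cv2.RETR_EXTERNAL,cv2.CHAIN_APPROX_NONE)
    for k in cs:
        if cv2.contourArea(k)<2000: continue
        b=cv2.minAreaRect(k); p=cv2.boxPoints(b)
        e=[p[1]-p[0],p[2]-p[1]]; e=max(e,key=np.linalg.norm)
        print(n,'xy',round(x1-b[0][1]/2000,4),round(y1-b[0][0]/2000,4),'size',np.array(b[1])/2,'ang of long',np.degrees(np.arctan2(-e[0],-e[1]))%180)
        cv2.polylines(I,[p.astype(int)],True,(255,0,0),1)
O=np.zeros((600,800,3),np.uint8)
def put(I,y,x): O[y:y+I.shape[0],x:x+I.shape[1]]=I
put(A[:, :600],0,0);put(B,460,0);put(D[:140],460,210);put(S[:,:190],0,605)
cv2.imwrite('pics/r.png',O[:,:,::-1])
E
```

```text
cam [ 0.39572617 -0.00971084  1.51991336]
A xy 0.4895 0.0353 size [ 56.99999237 329.49993896] ang of long 90.0
A xy 0.5457 -0.1152 size [35.5 28.5] ang of long 0.0
A xy 0.5549 0.0223 size [ 58.77957535 100.83242798] ang of long 166.78369
A xy 0.5565 -0.0532 size [ 35.27705765 109.66671753] ang of long 162.53198
A xy 0.5967 -0.1192 size [39.5 20.5] ang of long 0.0
A xy 0.5823 0.1114 size [35.76220703 99.43469238] ang of long 166.60751
A xy 0.6665 0.0353 size [ 47.  329.5] ang of long 90.0
B xy 0.5785 0.4084 size [95.52760315 43.54603958] ang of long 89.66494
```

View pics/r.png

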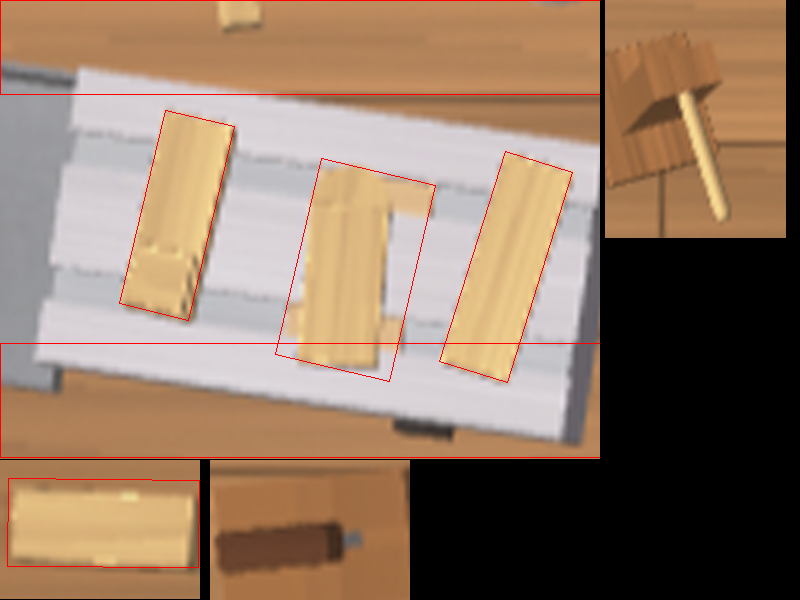

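The rectified view shows the b, c and a offcuts left to right, at angles of about -13°, -5° and -17°. Scraps show in both slots under c. Block d lies roughly along y, the scraper handle is at yaw of about 5°, and the peg points toward -x at about 17°.

```bash
cat >> h.py <<'E'
import math
def plan(wps):
    o=st(); p=np.array(o['tcp_pos']); R=Ro.from_quat(o['eef_rot'])
    for (n,x,y,z,yaw) in wps:
        a=math.radians(yaw); Y=np.array([math.cos(a),math.sin(a),0]); Z=np.array([0,0,-1.]); X=np.cross(Y,Z)
        T=Ro.from_matrix(np.c_[X,Y,Z]); t=np.array([x,y,z])
        d=np.round(R.inv().apply(t-p),4); w=np.round((R.inv()*T).as_rotvec(degrees=True),1)
        print(n,list(map(float,d)),list(map(float,w)),'rows',math.ceil(max(np.linalg.norm(d)/.05,np.linalg.norm(w)/8.59)-.05))
        p=p+R.apply(d); R=R*Ro.from_rotvec(w,degrees=True)
E
python3 - <<'E'
from h import *
plan([('up d',.577,.410,.10,-1.5),('down',.577,.410,.006,-1.5),('up',.577,.410,.2,-1.5),('mid',.56,.06,.24,-60),('crate',.436,-.238,.16,-84.7),('low',.436,-.238,.02,-84.7),('up',.436,-.238,.22,-84.7)])
E
```

```text
t 1.65 tcp [0.2796 0.559  0.1902] q [0.2298 0.9732 0.     0.    ] w 0.0869 F [-0.4  0.1 -0.3] J [ 0.929  0.527  1.433 -0.     1.181 -0.179]
up d [-0.3327, -0.0002, 0.0902] [0.0, -0.0, 64.9] rows 8
down [0.0, -0.0, 0.094] [0.0, -0.0, 0.0] rows 2
up [0.0, -0.0, -0.194] [0.0, -0.0, 0.0] rows 4
mid [-0.3503, -0.008, -0.04] [0.0, -0.0, 58.5] rows 8
crate [-0.2565, 0.1959, 0.08] [-0.0, -0.0, 24.7] rows 7
low [0.0, 0.0, 0.14] [-0.0, -0.0, 0.0] rows 3
up [0.0, 0.0, -0.2] [-0.0, -0.0, 0.0] rows 4
```

```bash
cat >> h.py <<'E'
def plan(wps,start=None):
    o=st(); p=np.array(o['tcp_pos']); R=Ro.from_quat(o['eef_rot'])
    def yawof(R): v=R.apply([0,1,0]); return math.degrees(math.atan2(v[1],v[0]))
    for (n,x,y,z,yaw) in wps:
        t=np.array([x,y,z]); y0=yawof(R); dy=(yaw-y0+180)%360-180; p0=p.copy()
        k=max(1,math.ceil(max(np.linalg.norm(t-p)/.235,abs(dy)/40)))
        for i in range(1,k+1):
            a=math.radians(y0+dy*i/k); Y=np.array([math.cos(a),math.sin(a),0]); Z=np.array([0,0,-1.]); X=np.cross(Y,Z)
            T=Ro.from_matrix(np.c_[X,Y,Z]); q=p0+(t-p0)*i/k
            d=np.round(R.inv().apply(q-p),4); w=np.round((R.inv()*T).as_rotvec(degrees=True),1)+0.
            print(n,list(map(float,d+0.)),list(map(float,w)),'rows',math.ceil(max(np.linalg.norm(d)/.05,np.linalg.norm(w)/8.59)-.05))
            p=p+R.apply(d); R=R*Ro.from_rotvec(w,degrees=True)
E
python3 - <<'E'
from h import *
plan([('up d',.577,.410,.10,-1.5),('down',.577,.410,.006,-1.5),('up',.577,.410,.2,-1.5),('mid',.56,.06,.24,-60),('crate',.436,-.238,.16,-84.7),('low',.436,-.238,.02,-84.7),('up',.436,-.238,.22,-84.7)])
E
```

```text
t 1.65 tcp [0.2796 0.559  0.1902] q [0.2298 0.9732 0.     0.    ] w 0.0869 F [-0.4  0.1 -0.3] J [ 0.929  0.527  1.433 -0.     1.181 -0.179]
up d [-0.1663, -0.0001, 0.0451] [0.0, 0.0, 32.5] rows 4
up d [-0.1404, 0.0893, 0.0451] [0.0, 0.0, 32.4] rows 4
down [0.0, 0.0, 0.094] [0.0, 0.0, 0.0] rows 2
up [0.0, 0.0, -0.194] [0.0, 0.0, 0.0] rows 4
mid [-0.1751, -0.004, -0.02] [0.0, 0.0, 29.3] rows 4
mid [-0.1547, 0.0822, -0.02] [0.0, 0.0, 29.2] rows 4
crate [-0.1282, 0.098, 0.04] [0.0, 0.0, 12.4] rows 4
crate [-0.1043, 0.1233, 0.04] [0.0, 0.0, 12.3] rows 4
low [0.0, 0.0, 0.14] [0.0, 0.0, 0.0] rows 3
up [0.0, -0.0001, -0.2] [0.0, 0.0, 0.0] rows 4
```

Emit:
servo_tool:
  increments: [-0.1664,0,0.0451,0,0,32.5,-0.1664,0,0.0451,0,0,32.5,-0.1664,0,0.0451,0,0,32.5,-0.1664,0,0.0451,0,0,32.5]
  gripper: -0.5
  force: 25

```text
time_s: 2.05
tcp_pos: [0.4319, 0.4822, 0.1438]
eef_rot: [0.497, 0.868, -0.0, 0.001]
wrist_force: [-0.3, -0.3, -0.2]
width: 0.0672
finger_force: 0.0
```

Emit:
servo_tool:
  increments: [-0.1404,0.0893,0.045,0,0,32.4,-0.1404,0.0893,0.045,0,0,32.4,-0.1404,0.0893,0.045,0,0,32.4,-0.1404,0.0893,0.045,0,0,32.4,-0.1404,0.0893,0.045,0,0,32.4]

```text
time_s: 2.55
tcp_pos: [0.5804, 0.4072, 0.0984]
eef_rot: [0.718, 0.696, -0.0, 0.0]
wrist_force: [-0.4, -0.2, -0.3]
width: 0.0652
finger_force: 0.0
```

Emit:
servo_tool:
  increments: [0,0,0,0,0,0]

```text
time_s: 2.65
tcp_pos: [0.5768, 0.4096, 0.0996]
eef_rot: [0.716, 0.698, -0.001, -0.001]
wrist_force: [-0.7, 0.3, 0.1]
width: 0.0652
finger_force: 0.0
```

```bash
python3 - <<'E'
from h import *
snap('wrist','w1.png'); look('wrist',['offcut_d_mid'])
plan([('down',.577,.410,.006,-1.5)])
E
```

```text
wrist offcut_d_mid [0.6773 0.4496 0.011 ] 0.95
wrist offcut_d_mid [0.5791 0.4118 0.0098] 0.76
t 2.75 tcp [0.5758 0.4108 0.1004] q [ 7.153e-01  6.988e-01 -2.000e-04 -3.000e-04] w 0.065 F [-1.1  0.4  0.6] J [4.620e-01 7.360e-01 1.281e+00 1.000e-03 1.125e+00 4.850e-01]
down [-0.0008, 0.0013, 0.0944] [0.0, 0.0, 0.2] rows 2
```

View pics/w1.png

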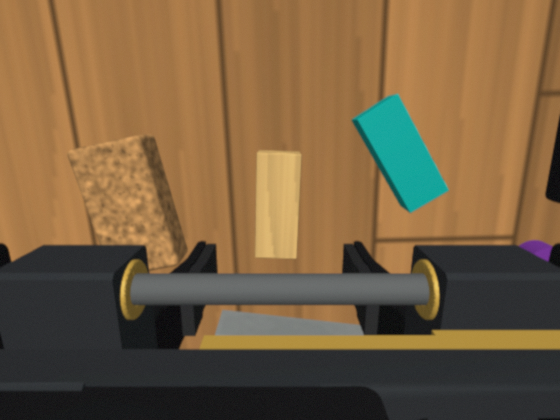

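The block is centred between the fingers at (279,205), with cork to the left and the turquoise block to the right. I'll descend and grip it.

Emit:
servo_tool:
  increments: [0,0.001,0.045,0,0,0,0,0.002,0.094,0,0,0,0,0.002,0.094,0,0,0,0,0.002,0.094,0,0,0]

```text
time_s: 3.15
tcp_pos: [0.5773, 0.4107, 0.0057]
eef_rot: [0.715, 0.699, -0.001, -0.0]
wrist_force: [0.1, 0.1, 1.0]
width: 0.0653
finger_force: 0.0
```

Emit:
servo_tool:
  increments: [0,0,0,0,0,0,0,0,0,0,0,0,0,0,0,0,0,0,0,0,0,0,0,0,0,0,0,0,0,0]
  gripper: 1

```text
time_s: 3.65
tcp_pos: [0.5796, 0.4101, 0.0071]
eef_rot: [0.716, 0.698, 0.001, 0.0]
wrist_force: [-0.5, 0.5, -0.1]
width: 0.0332
finger_force: 0.0
```

Emit:
servo_tool:
  increments: [0,0,-0.05,0,0,0,0,0,-0.1,0,0,0,0,0,-0.15,0,0,0,0,0,-0.194,0,0,0]

```text
time_s: 4.05
tcp_pos: [0.5794, 0.41, 0.2029]
eef_rot: [0.716, 0.698, 0.001, 0.0]
wrist_force: [-0.0, 0.2, -0.4]
width: 0.0035
finger_force: 0.0
```

```bash
python3 - <<'E'
from h import *
snap('wrist','w2.png'); look('wrist',['offcut_d_mid'])
c=snap('top'); look('top',['offcut_d_mid'])
st()
w=cv2.imread('pics/w2.png'); B=rect(c,.52,.7,.33,.5,.024,2000)[:,:,::-1]
cv2.imwrite('pics/w2b.png',np.hstack([cv2.resize(w,(440,330)),B[:330]]))
E
```

```text
wrist offcut_d_mid [0.6765 0.4488 0.0104] 0.79
wrist offcut_d_mid [0.5767 0.413  0.0069] 0.73
top offcut_d_mid [0.576  0.41   0.0125] 0.9
top offcut_d_mid [0.3672 0.2352 0.0918] 0.56
t 4.25 tcp [0.5797 0.4102 0.202 ] q [7.162e-01 6.979e-01 1.600e-03 5.000e-04] w 0.0003 F [-0.2  0.3 -0.9] J [ 0.459  0.636  1.186 -0.     1.317  0.485]
```

View pics/w2b.png

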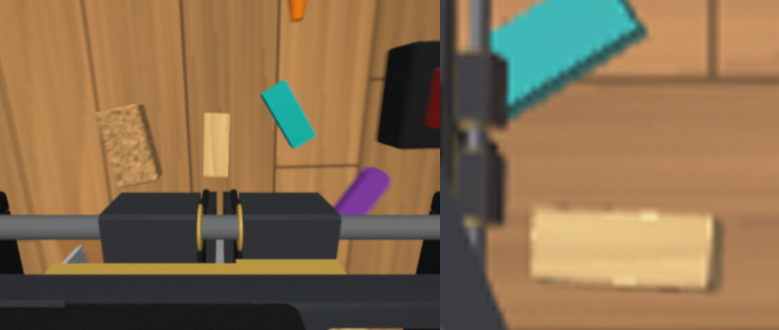

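The grasp missed and the block hasn't moved: in the right panel it sits at (625,248), i.e. x=0.576, y=0.41. I'll go back down and check at the bottom.

Emit:
servo_tool:
  increments: [0,-0.003,0.1,0,0,0,0,-0.003,0.1,0,0,0,0,-0.003,0.1,0,0,0,0,-0.003,0.1,0,0,0,0,-0.003,0.1,0,0,0]
  gripper: -0.5

```text
time_s: 4.75
tcp_pos: [0.5779, 0.4108, 0.102]
eef_rot: [0.716, 0.698, 0.002, 0.001]
wrist_force: [0.1, 0.1, 0.3]
width: 0.0327
finger_force: 0.0
```

Emit:
servo_tool:
  increments: [0,0,0,0,0,0,0,0,0,0,0,0,0,0,0,0,0,0,0,0,0,0,0,0,0,0,0,0,0,0]

```text
time_s: 5.25
tcp_pos: [0.5762, 0.4101, 0.1005]
eef_rot: [0.716, 0.698, 0.0, 0.0]
wrist_force: [0.4, -0.7, 0.2]
width: 0.064
finger_force: 0.0
```

Emit:
servo_tool:
  increments: [0,0,0.05,0,0,0,0,0,0.096,0,0,0,0,0,0.096,0,0,0]

```text
time_s: 5.55
tcp_pos: [0.5696, 0.4066, -0.0041]
eef_rot: [0.716, 0.698, -0.008, -0.003]
wrist_force: [-1.8, -0.1, -0.4]
width: 0.0652
finger_force: 0.0
```

```bash
python3 - <<'E'
from h import *
o=st(); c=snap('wrist','w3.png')
for P in [o['tcp_pos'],np.array(o['tcp_pos'])+[0,0,r.pinch_z],[.577,.41,.024],[.577,.455,.024],[.577,.365,.024]]:
    q=c['R']@np.array(P)+c['t']; print(P,q[:2]/q[2]*c['fx']+[c['cx'],c['cy']])
E
```

```text
t 5.55 tcp [ 0.5696  0.4066 -0.0041] q [ 0.7161  0.6979 -0.0082 -0.0026] w 0.0652 F [-1.8 -0.1 -0.4] J [ 0.461  0.864  1.335 -0.     0.96   0.487]
[ 0.5696488   0.40661102 -0.00413853] [279.03988277 240.00761582]
[0.5696488  0.40661102 0.01456147] [278.4992641  251.84983351]
[0.577, 0.41, 0.024] [291.92061519 252.56670188]
[0.577, 0.455, 0.024] [290.54252576 167.69850187]
[0.577, 0.365, 0.024] [293.12435197 326.69757502]
```

View pics/w3.png

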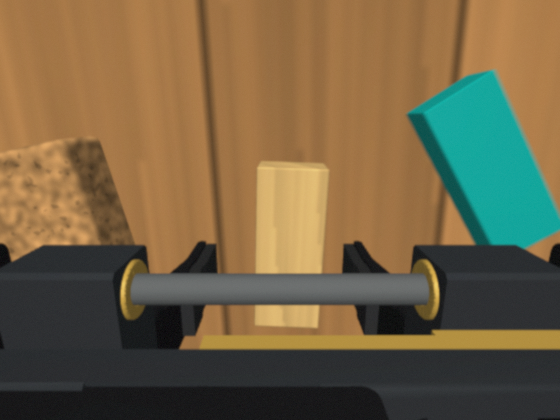

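The block, at (290,245), is between the fingers. I'll close here and watch each step.

Emit:
servo_tool:
  increments: [0,0,0,0,0,0,0,0,0,0,0,0,0,0,0,0,0,0]
  gripper: 1
  force: 30

```text
time_s: 5.9
tcp_pos: [0.5782, 0.4111, 0.0075]
eef_rot: [0.716, 0.698, 0.003, 0.001]
wrist_force: [0.8, 0.3, 0.6]
width: 0.0487
finger_force: 0.0
```

Emit:
servo_tool:
  increments: [0,0,0,0,0,0,0,0,0,0,0,0]

```text
time_s: 6.1
tcp_pos: [0.5767, 0.4103, 0.0055]
eef_rot: [0.716, 0.698, 0.001, 0.0]
wrist_force: [-0.1, -0.0, -0.6]
width: 0.0333
finger_force: 0.0
```

Emit:
servo_tool:
  increments: [0,0,0,0,0,0,0,0,0,0,0,0]

```text
time_s: 6.3
tcp_pos: [0.5761, 0.41, 0.0042]
eef_rot: [0.716, 0.698, 0.0, 0.0]
wrist_force: [-0.5, 0.2, -0.0]
width: 0.017
finger_force: 0.0
```

Emit:
servo_tool:
  increments: [0,0,0,0,0,0,0,0,0,0,0,0]

```text
time_s: 6.5
tcp_pos: [0.5761, 0.41, 0.0039]
eef_rot: [0.716, 0.698, -0.0, -0.0]
wrist_force: [-0.5, -0.6, -0.4]
width: 0.0031
finger_force: 0.0
```

```bash
python3 - <<'E'
from h import *
w=snap('wrist')['img']; s=snap('scene'); look('scene',['offcut_d_mid']); look('wrist',['offcut_d_mid']); st()
q=s['R']@np.array([.577,.41,.01])+s['t']; u=q[:2]/q[2]*s['fx']+[s['cx'],s['cy']]; print(u)
x,y=map(int,u); k=s['img'][max(0,y-50):y+40,x-60:x+60]
cv2.imwrite('pics/w4.png',np.hstack([cv2.resize(w,(400,300)),cv2.resize(k,(400,300),interpolation=cv2.INTER_CUBIC)])[:,:,::-1])
E
```

```text
scene offcut_d_mid [0.5775 0.4123 0.0093] 0.71
scene offcut_d_mid [0.5516 0.1792 0.1121] 0.58
scene offcut_d_mid [0.6729 0.4531 0.0101] 0.51
wrist offcut_d_mid [0.6764 0.4476 0.0121] 0.95
wrist offcut_d_mid [0.5756 0.4117 0.0103] 0.58
t 6.7 tcp [0.5761 0.41   0.0039] q [ 7.162e-01  6.979e-01 -1.000e-04 -0.000e+00] w 0.0004 F [ 0.3 -1.1  0.2] J [0.461 0.854 1.329 0.    0.959 0.487]
[364.80031887 189.77919977]
```

View pics/w4.png

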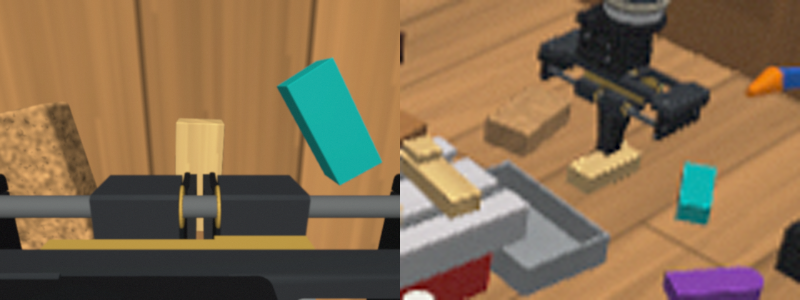

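```bash
python3 - <<'E'
from h import *
o=st(); c=snap('wrist'); f=c['fx']; R=Ro.from_quat(o['eef_rot'])
print('fx',f, 'cam in tool', R.inv().apply(-c['R'].T@c['t']-o['tcp_pos']))
for dz in [0,-.0187,-.04,-.06]:
  for s in (-1,1):
    P=np.array(o['tcp_pos'])+R.apply([0,s*.0326,dz]); q=c['R']@P+c['t']; print(dz,s,np.round(q[:2]/q[2]*f+[c['cx'],c['cy']],1),round(q[2],4))
E
```

```text
t 6.7 tcp [0.5761 0.41   0.0039] q [ 7.162e-01  6.979e-01 -1.000e-04 -0.000e+00] w 0.0004 F [ 0.3 -1.1  0.2] J [0.461 0.854 1.329 0.    0.959 0.487]
fx 337.0536159558685 cam in tool [ 7.14175756e-02  1.72274341e-04 -1.94434842e-01]
0 -1 [225.7 240. ] 0.2063
0 1 [332.3 240.1] 0.2063
-0.0187 -1 [220.6 251.6] 0.1883
-0.0187 1 [337.3 251.7] 0.1883
-0.04 -1 [213.4 267.8] 0.1677
-0.04 1 [344.4 267.9] 0.1677
-0.06 -1 [204.8 287.1] 0.1484
-0.06 1 [352.9 287.3] 0.1484
```

The evidence says the real fingertips sit about 20–30 mm higher than the reported TCP: the fingers closed with no contact, and the tips look higher in both views. I'll probe down gently with the fingers shut to measure the offset.

Emit:
servo_tool:
  increments: [0,0,0.001,0,0,0,0,0,0.002,0,0,0,0,0,0.003,0,0,0]

```text
time_s: 7.05
tcp_pos: [0.5761, 0.41, 0.0009]
eef_rot: [0.716, 0.698, -0.0, -0.0]
wrist_force: [-0.3, 0.3, 0.1]
width: 0.0
finger_force: 0.0
```

Emit:
servo_tool:
  increments: [0,0,0.001,0,0,0,0,0,0.002,0,0,0,0,0,0.003,0,0,0]

```text
time_s: 7.35
tcp_pos: [0.5761, 0.41, -0.0021]
eef_rot: [0.716, 0.698, -0.0, 0.0]
wrist_force: [-1.3, -0.1, 0.3]
width: 0.0002
finger_force: 0.0
```

Emit:
servo_tool:
  increments: [0,0,0.001,0,0,0,0,0,0.002,0,0,0,0,0,0.003,0,0,0]

```text
time_s: 7.65
tcp_pos: [0.5761, 0.41, -0.005]
eef_rot: [0.716, 0.698, 0.0, 0.0]
wrist_force: [-0.7, 0.1, -0.0]
width: 0.0004
finger_force: 0.0
```

Emit:
servo_tool:
  increments: [0,0,0.001,0,0,0,0,0,0.002,0,0,0]

```text
time_s: 7.85
tcp_pos: [0.5762, 0.41, -0.007]
eef_rot: [0.716, 0.698, 0.0, 0.0]
wrist_force: [-0.4, 0.0, 0.8]
width: 0.0005
finger_force: 0.0
```

Emit:
servo_tool:
  increments: [0,0,0.001,0,0,0,0,0,0.002,0,0,0]

```text
time_s: 8.05
tcp_pos: [0.5762, 0.41, -0.0079]
eef_rot: [0.716, 0.698, -0.0, 0.0]
wrist_force: [-2.4, -1.5, 9.4]
width: 0.0004
finger_force: 4.7
```

Contact came at a reported z of -0.0075 on the block's 24 mm top, so the true tip is the reported z plus 31.5 mm. I'll use that correction from here on. Now lift, open and grasp d properly.

Emit:
servo_tool:
  increments: [0,0,-0.03,0,0,0,0,0,-0.03,0,0,0,0,0,-0.03,0,0,0,0,0,-0.03,0,0,0,0,0,-0.03,0,0,0]
  gripper: -0.5

```text
time_s: 8.55
tcp_pos: [0.5753, 0.4096, 0.0198]
eef_rot: [0.716, 0.698, -0.001, -0.0]
wrist_force: [0.3, 0.1, -0.5]
width: 0.0326
finger_force: 0.0
```

Emit:
servo_tool:
  increments: [0,0,0,0,0,0,0,0,0,0,0,0,0,0,0,0,0,0,0,0,0,0,0,0,0,0,0,0,0,0]

```text
time_s: 9.05
tcp_pos: [0.5761, 0.41, 0.021]
eef_rot: [0.716, 0.698, -0.0, 0.0]
wrist_force: [0.3, -0.2, 0.8]
width: 0.0642
finger_force: 0.0
```

Emit:
servo_tool:
  increments: [0,0,0.02,0,0,0,0,0,0.035,0,0,0,0,0,0.047,0,0,0,0,0,0.047,0,0,0]

```text
time_s: 9.45
tcp_pos: [0.5742, 0.409, -0.0287]
eef_rot: [0.716, 0.698, -0.002, -0.001]
wrist_force: [-0.8, -0.1, -0.0]
width: 0.0653
finger_force: 0.0
```

Emit:
servo_tool:
  increments: [0,0,0,0,0,0,0,0,0,0,0,0,0,0,0,0,0,0,0,0,0,0,0,0,0,0,0,0,0,0]
  gripper: 1

```text
time_s: 9.95
tcp_pos: [0.5764, 0.4102, -0.0253]
eef_rot: [0.716, 0.698, 0.0, 0.0]
wrist_force: [0.2, 0.1, 1.3]
width: 0.0356
finger_force: 29.8
```

Emit:
servo_tool:
  increments: [0,0,0,0,0,0,0,0,0,0,0,0]

```text
time_s: 10.15
tcp_pos: [0.5764, 0.4102, -0.0254]
eef_rot: [0.716, 0.698, 0.0, 0.0]
wrist_force: [-0.5, -0.8, 3.2]
width: 0.0358
finger_force: 29.8
```

```bash
sed -i 's/t=np.array(\[x,y,z\]); y0/t=np.array([x,y,z-.0315]); y0/' h.py; python3 - <<'E'
from h import *
plan([('up',.577,.410,.2,-1.5),('mid',.55,.06,.2,-60),('crate',.436,-.239,.12,-84.7),('low',.436,-.239,.016,-84.7),('up',.436,-.239,.22,-84.7)])
E
```

```text
t 10.15 tcp [ 0.5764  0.4102 -0.0254] q [7.161e-01 6.980e-01 3.000e-04 1.000e-04] w 0.0358 F [-0.5 -0.8  3.2] J [0.461 0.894 1.335 0.    0.912 0.487]
up [-0.0001, 0.0008, -0.1939] [0.0, 0.0, 0.0] rows 4
mid [-0.1753, -0.009, 0.0] [0.0, 0.0, 29.3] rows 4
mid [-0.1573, 0.0779, -0.0001] [0.0, 0.0, 29.2] rows 4
crate [-0.1242, 0.1009, 0.0399] [0.0, 0.0, 12.4] rows 4
crate [-0.0996, 0.1252, 0.04] [0.0, 0.0, 12.3] rows 4
low [-0.0001, 0.0, 0.104] [0.0, 0.0, 0.0] rows 3
up [0.0001, 0.0, -0.204] [0.0, 0.0, 0.0] rows 5
```

Emit:
servo_tool:
  increments: [0,0,-0.04,0,0,0,0,0,-0.09,0,0,0,0,0,-0.14,0,0,0,0,0,-0.194,0,0,0,0,0,-0.194,0,0,0]

```text
time_s: 10.65
tcp_pos: [0.5809, 0.4126, 0.177]
eef_rot: [0.716, 0.698, 0.008, 0.002]
wrist_force: [1.2, 0.6, -0.4]
width: 0.0357
finger_force: 29.8
```

Emit:
servo_tool:
  increments: [-0.175,-0.009,0,0,0,29.3,-0.175,-0.009,0,0,0,29.3,-0.175,-0.009,0,0,0,29.3,-0.175,-0.009,0,0,0,29.3,-0.175,-0.009,0,0,0,29.3]

```text
time_s: 11.15
tcp_pos: [0.5617, 0.2315, 0.1672]
eef_rot: [0.871, 0.492, -0.002, 0.0]
wrist_force: [-0.3, 1.0, -0.8]
width: 0.0356
finger_force: 29.8
```

Emit:
servo_tool:
  increments: [-0.157,0.078,0,0,0,29.2,-0.157,0.078,0,0,0,29.2,-0.157,0.078,0,0,0,29.2,-0.157,0.078,0,0,0,29.2,-0.157,0.078,0,0,0,29.2]

```text
time_s: 11.65
tcp_pos: [0.5495, 0.0581, 0.1675]
eef_rot: [0.966, 0.257, -0.0, 0.0]
wrist_force: [0.2, 0.7, 0.2]
width: 0.0359
finger_force: 29.8
```

Emit:
servo_tool:
  increments: [-0.124,0.101,0.04,0,0,12.4,-0.124,0.101,0.04,0,0,12.4,-0.124,0.101,0.04,0,0,12.4,-0.124,0.101,0.04,0,0,12.4,-0.124,0.101,0.04,0,0,12.4]

```text
time_s: 12.15
tcp_pos: [0.4923, -0.0893, 0.1273]
eef_rot: [0.988, 0.152, -0.001, -0.001]
wrist_force: [-0.1, 0.2, -0.1]
width: 0.0358
finger_force: 29.8
```

Emit:
servo_tool:
  increments: [-0.1,0.125,0.04,0,0,12.3,-0.1,0.125,0.04,0,0,12.3,-0.1,0.125,0.04,0,0,12.3,-0.1,0.125,0.04,0,0,12.3,-0.1,0.125,0.04,0,0,12.3]

```text
time_s: 12.65
tcp_pos: [0.4361, -0.2389, 0.0878]
eef_rot: [0.999, 0.046, 0.0, -0.0]
wrist_force: [-0.1, -0.1, -0.2]
width: 0.0357
finger_force: 29.8
```

Emit:
servo_tool:
  increments: [0,0,0.04,0,0,0,0,0,0.08,0,0,0,0,0,0.104,0,0,0,0,0,0.104,0,0,0]

```text
time_s: 13.05
tcp_pos: [0.4353, -0.2351, -0.0178]
eef_rot: [0.999, 0.048, -0.001, -0.002]
wrist_force: [-0.0, 0.6, -0.0]
width: 0.0359
finger_force: 29.9
```

Emit:
servo_tool:
  increments: [0,0,0,0,0,0,0,0,0,0,0,0,0,0,0,0,0,0,0,0,0,0,0,0]
  gripper: -0.15

```text
time_s: 13.45
tcp_pos: [0.4358, -0.2387, -0.0148]
eef_rot: [0.999, 0.047, 0.001, 0.001]
wrist_force: [0.1, -0.5, -0.4]
width: 0.0494
finger_force: 0.0
```

Emit:
servo_tool:
  increments: [0,0,-0.04,0,0,0,0,0,-0.09,0,0,0,0,0,-0.14,0,0,0,0,0,-0.19,0,0,0,0,0,-0.19,0,0,0]

```text
time_s: 13.95
tcp_pos: [0.439, -0.2418, 0.1813]
eef_rot: [0.999, 0.046, 0.006, 0.006]
wrist_force: [0.2, -0.7, 1.0]
width: 0.0497
finger_force: 0.0
```

```bash
python3 - <<'E'
from h import *
snap('top','t5.png'); look('top',['offcut_a_mid','offcut_b_mid','offcut_c_mid','offcut_d_mid'])
plan([('abv a',.5565,-.053,.19,-107.5),('dn',.5565,-.053,.117,-107.5),('up',.5565,-.053,.19,-107.5),('crate',.444,-.328,.12,-84.7),('low',.444,-.328,.016,-84.7),('up',.444,-.328,.20,-84.7)])
E
```

```text
top offcut_a_mid [ 0.5576 -0.0498  0.1242] 0.9
top offcut_b_mid [0.5811 0.1112 0.1222] 0.95
top offcut_b_mid [0.5623 0.0352 0.0018] 0.17
top offcut_c_mid [0.5546 0.0282 0.1214] 0.97
top offcut_c_mid [0.7923 0.3252 0.0107] 0.92
top offcut_c_mid [5.654e-01 3.640e-02 5.000e-04] 0.19
top offcut_d_mid [0.6779 0.4511 0.0101] 0.82
top offcut_d_mid [0.5534 0.1803 0.1118] 0.56
t 14.2 tcp [ 0.4338 -0.2375  0.1728] q [ 0.9989  0.0463 -0.0012 -0.0012] w 0.0497 F [ 0.3 -0.4 -0.5] J [-0.727  0.379  1.77  -0.     0.995  0.751]
abv a [0.1392, -0.1723, 0.0144] [-0.1, 0.2, 22.8] rows 5
dn [0.0, 0.0, 0.073] [0.0, 0.0, 0.0] rows 2
up [0.0, 0.0, -0.073] [0.0, 0.0, 0.0] rows 2
crate [-0.0123, 0.1481, 0.0349] [0.0, 0.0, -11.4] rows 4
crate [-0.0414, 0.1426, 0.0349] [0.0, 0.0, -11.4] rows 4
low [0.0, 0.0001, 0.104] [0.0, 0.0, 0.0] rows 3
up [0.0001, -0.0001, -0.184] [0.0, 0.0, 0.0] rows 4
```

View pics/t5.png

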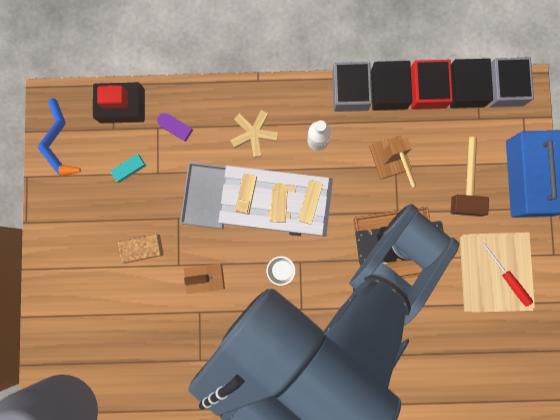

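The table is unchanged: a is still at (311,201), and the d spot at (141,204) is empty. Proceeding with a.

Emit:
servo_tool:
  increments: [0.139,-0.172,0.014,0,0,22.8,0.139,-0.172,0.014,0,0,22.8,0.139,-0.172,0.014,0,0,22.8,0.139,-0.172,0.014,0,0,22.8,0.139,-0.172,0.014,0,0,22.8]
  gripper: -0.38

```text
time_s: 14.7
tcp_pos: [0.5573, -0.0515, 0.1576]
eef_rot: [0.988, -0.152, -0.002, -0.001]
wrist_force: [0.5, -1.2, -0.1]
width: 0.0599
finger_force: 0.0
```

Emit:
servo_tool:
  increments: [0,0,0,0,0,0,0,0,0.03,0,0,0,0,0,0.055,0,0,0,0,0,0.068,0,0,0,0,0,0.073,0,0,0]

```text
time_s: 15.2
tcp_pos: [0.5554, -0.0544, 0.0846]
eef_rot: [0.988, -0.152, -0.003, -0.0]
wrist_force: [0.2, 0.3, 0.3]
width: 0.0601
finger_force: 0.0
```

Emit:
servo_tool:
  increments: [0,0,0,0,0,0,0,0,0,0,0,0,0,0,0,0,0,0,0,0,0,0,0,0,0,0,0,0,0,0]
  gripper: 1

```text
time_s: 15.7
tcp_pos: [0.5582, -0.0545, 0.088]
eef_rot: [0.988, -0.152, 0.001, 0.0]
wrist_force: [0.2, -0.9, 2.8]
width: 0.0355
finger_force: 30.0
```

Emit:
servo_tool:
  increments: [0,0,0,0,0,0]

```text
time_s: 15.8
tcp_pos: [0.5582, -0.0545, 0.088]
eef_rot: [0.988, -0.152, 0.001, 0.0]
wrist_force: [-0.8, -0.5, 5.1]
width: 0.0356
finger_force: 30.0
```

Emit:
servo_tool:
  increments: [0,0,-0.04,0,0,0,0,0,-0.073,0,0,0,0,0,-0.073,0,0,0]

```text
time_s: 16.1
tcp_pos: [0.561, -0.0551, 0.1645]
eef_rot: [0.988, -0.152, 0.005, 0.001]
wrist_force: [0.7, -1.3, -0.5]
width: 0.0357
finger_force: 30.0
```

Emit:
servo_tool:
  increments: [-0.013,0.148,0.035,0,0,-11.4,-0.013,0.148,0.035,0,0,-11.4,-0.013,0.148,0.035,0,0,-11.4,-0.013,0.148,0.035,0,0,-11.4,-0.013,0.148,0.035,0,0,-11.4]

```text
time_s: 16.6
tcp_pos: [0.4993, -0.1924, 0.1239]
eef_rot: [0.998, -0.055, -0.001, -0.001]
wrist_force: [0.1, -0.3, -0.2]
width: 0.0353
finger_force: 30.0
```

Emit:
servo_tool:
  increments: [-0.041,0.143,0.035,0,0,-11.4,-0.041,0.143,0.035,0,0,-11.4,-0.041,0.143,0.035,0,0,-11.4,-0.041,0.143,0.035,0,0,-11.4,-0.041,0.143,0.035,0,0,-11.4]

```text
time_s: 17.1
tcp_pos: [0.4448, -0.3293, 0.0895]
eef_rot: [0.999, 0.046, -0.0, -0.001]
wrist_force: [-0.1, 1.0, -0.1]
width: 0.0358
finger_force: 30.0
```

Emit:
servo_tool:
  increments: [0,0,0.04,0,0,0,0,0,0.08,0,0,0,0,0,0.102,0,0,0,0,0,0.102,0,0,0]

```text
time_s: 17.5
tcp_pos: [0.444, -0.3248, -0.0144]
eef_rot: [0.999, 0.048, -0.002, -0.003]
wrist_force: [0.2, -0.6, -0.1]
width: 0.0356
finger_force: 30.0
```

Emit:
servo_tool:
  increments: [0,0,0,0,0,0,0,0,0,0,0,0,0,0,0,0,0,0,0,0,0,0,0,0]
  gripper: -0.15

```text
time_s: 17.9
tcp_pos: [0.4455, -0.3299, -0.0106]
eef_rot: [0.999, 0.047, 0.001, 0.001]
wrist_force: [0.7, 0.2, -0.3]
width: 0.0494
finger_force: 0.0
```

Emit:
servo_tool:
  increments: [0,0,-0.04,0,0,0,0,0,-0.09,0,0,0,0,0,-0.14,0,0,0,0,0,-0.19,0,0,0,0,0,-0.19,0,0,0]

```text
time_s: 18.4
tcp_pos: [0.4486, -0.3335, 0.1862]
eef_rot: [0.999, 0.046, 0.006, 0.007]
wrist_force: [0.1, -1.4, -0.6]
width: 0.0501
finger_force: 0.0
```

```bash
python3 - <<'E'
from h import *
c=snap('top'); look('top',['offcut_a_mid','offcut_b_mid','offcut_c_mid','crate'])
A=rect(c,.47,.67,-.13,.27,.113)
cv2.imwrite('pics/t6.png',A[:,:,::-1])
plan([('abv c',.557,.028,.2,-95),('dn',.557,.028,.118,-95),('up',.557,.028,.2,-95),('crate',.444,-.328,.14,-84.7),('low',.444,-.328,.037,-84.7),('up',.444,-.328,.22,-84.7)])
E
```

```text
top offcut_a_mid [ 0.7378 -0.0809 -0.0026] 0.32
top offcut_b_mid [0.5847 0.1145 0.1212] 0.79
top offcut_b_mid [0.7703 0.0992 0.0032] 0.6
top offcut_c_mid [0.5538 0.0277 0.1198] 0.87
top offcut_c_mid [0.7953 0.3261 0.0107] 0.56
top crate [ 0.4425 -0.2834  0.0029] 0.79
t 18.65 tcp [ 0.4436 -0.3283  0.1766] q [ 0.9989  0.0464 -0.0011 -0.0014] w 0.0496 F [-0.  -0.8  0.1] J [-0.84   0.448  1.629  0.     1.068  0.638]
abv c [0.0729, -0.1721, 0.0044] [-0.2, 0.1, 5.2] rows 4
abv c [0.0571, -0.178, 0.0039] [0.0, 0.0, 5.1] rows 4
dn [0.0, -0.0001, 0.082] [0.0, 0.0, 0.0] rows 2
up [0.0, 0.0001, -0.082] [0.0, 0.0, 0.0] rows 2
crate [-0.0408, 0.1822, 0.0301] [0.0, 0.0, -5.1] rows 4
crate [-0.0569, 0.1778, 0.0302] [0.0, 0.0, -5.2] rows 4
low [0.0001, 0.0, 0.103] [0.0, 0.0, 0.0] rows 3
up [-0.0001, 0.0001, -0.183] [0.0, 0.0, 0.0] rows 4
```

View pics/t6.png

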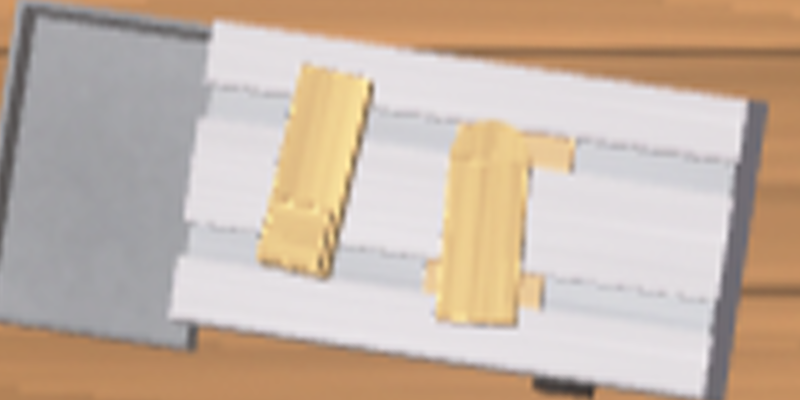

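Offcuts b and c are unmoved. One scrap shows in each slot around c, at (485,283) and (540,150). The table yaw comes out at about -8.25°. Proceeding with c.

Emit:
servo_tool:
  increments: [0.073,-0.172,0.004,0,0,5.2,0.073,-0.172,0.004,0,0,5.2,0.073,-0.172,0.004,0,0,5.2,0.073,-0.172,0.004,0,0,5.2]
  gripper: -0.45

```text
time_s: 19.05
tcp_pos: [0.5003, -0.148, 0.1719]
eef_rot: [1.0, 0.001, -0.002, -0.002]
wrist_force: [0.6, -1.4, -0.3]
width: 0.0623
finger_force: 0.0
```

Emit:
servo_tool:
  increments: [0.057,-0.178,0.004,0,0,5.1,0.057,-0.178,0.004,0,0,5.1,0.057,-0.178,0.004,0,0,5.1,0.057,-0.178,0.004,0,0,5.1,0.057,-0.178,0.004,0,0,5.1]

```text
time_s: 19.55
tcp_pos: [0.5576, 0.0314, 0.1678]
eef_rot: [0.999, -0.041, -0.002, -0.001]
wrist_force: [-0.9, -0.5, 0.2]
width: 0.0629
finger_force: 0.0
```

Emit:
servo_tool:
  increments: [0,0,0,0,0,0,0,0,0.03,0,0,0,0,0,0.06,0,0,0,0,0,0.075,0,0,0,0,0,0.08,0,0,0]

```text
time_s: 20.05
tcp_pos: [0.5556, 0.0253, 0.0874]
eef_rot: [0.999, -0.045, -0.003, -0.0]
wrist_force: [-0.4, -0.1, -0.4]
width: 0.0632
finger_force: 0.0
```

Emit:
servo_tool:
  increments: [0,0,0,0,0,0,0,0,0,0,0,0,0,0,0,0,0,0,0,0,0,0,0,0,0,0,0,0,0,0]
  gripper: 1

```text
time_s: 20.55
tcp_pos: [0.5588, 0.0266, 0.091]
eef_rot: [0.999, -0.043, 0.001, 0.0]
wrist_force: [0.5, -1.0, 3.2]
width: 0.0396
finger_force: 30.0
```

Emit:
servo_tool:
  increments: [0,0,0,0,0,0]

```text
time_s: 20.65
tcp_pos: [0.5588, 0.0266, 0.091]
eef_rot: [0.999, -0.043, 0.001, 0.0]
wrist_force: [-1.1, -1.2, 6.1]
width: 0.0395
finger_force: 30.0
```

Emit:
servo_tool:
  increments: [0,0,-0.04,0,0,0,0,0,-0.08,0,0,0,0,0,-0.08,0,0,0]

```text
time_s: 20.95
tcp_pos: [0.5622, 0.0265, 0.1752]
eef_rot: [0.999, -0.043, 0.006, 0.001]
wrist_force: [1.0, -0.3, 0.5]
width: 0.0398
finger_force: 30.0
```

Emit:
servo_tool:
  increments: [-0.041,0.182,0.03,0,0,-5.1,-0.041,0.182,0.03,0,0,-5.1,-0.041,0.182,0.03,0,0,-5.1,-0.041,0.182,0.03,0,0,-5.1,-0.041,0.182,0.03,0,0,-5.1]

```text
time_s: 21.45
tcp_pos: [0.4996, -0.1548, 0.1387]
eef_rot: [1.0, -0.002, -0.001, 0.0]
wrist_force: [0.2, 0.2, -1.3]
width: 0.0401
finger_force: 30.0
```

Emit:
servo_tool:
  increments: [-0.057,0.177,0.03,0,0,-5.2,-0.057,0.177,0.03,0,0,-5.2,-0.057,0.177,0.03,0,0,-5.2,-0.057,0.177,0.03,0,0,-5.2,-0.057,0.177,0.03,0,0,-5.2]

```text
time_s: 21.95
tcp_pos: [0.4442, -0.3322, 0.109]
eef_rot: [0.999, 0.044, 0.0, 0.001]
wrist_force: [0.6, 0.8, -0.9]
width: 0.0397
finger_force: 30.0
```

Emit:
servo_tool:
  increments: [0,0,0.04,0,0,0,0,0,0.08,0,0,0,0,0,0.095,0,0,0,0,0,0.1,0,0,0]

```text
time_s: 22.35
tcp_pos: [0.444, -0.3249, 0.0077]
eef_rot: [0.999, 0.047, -0.002, -0.002]
wrist_force: [-0.7, 0.0, 0.0]
width: 0.0397
finger_force: 30.0
```

Emit:
servo_tool:
  increments: [0,0,0,0,0,0,0,0,0,0,0,0,0,0,0,0,0,0,0,0,0,0,0,0]
  gripper: -0.2

```text
time_s: 22.75
tcp_pos: [0.4456, -0.3286, 0.0113]
eef_rot: [0.999, 0.047, 0.001, 0.001]
wrist_force: [-0.1, 0.5, 0.2]
width: 0.0516
finger_force: 0.0
```

Emit:
servo_tool:
  increments: [0,0,-0.04,0,0,0,0,0,-0.09,0,0,0,0,0,-0.14,0,0,0,0,0,-0.17,0,0,0,0,0,-0.17,0,0,0]

```text
time_s: 23.25
tcp_pos: [0.4476, -0.331, 0.186]
eef_rot: [0.999, 0.046, 0.004, 0.005]
wrist_force: [1.1, 0.2, -0.3]
width: 0.0524
finger_force: 0.0
```

```bash
python3 - <<'E'
from h import *
c=snap('top'); look('top',['offcut_b_mid','offcut_c_mid','scrap_a_mid','slot_near_end','slot_far_end'])
w=snap('wrist')['img']
A=rect(c,.47,.67,-.13,.23,.113)
O=np.zeros((600,720,3),np.uint8); O[:400]=A; O[400:,:266]=cv2.resize(w,(266,200)); O[400:,280:546]=cv2.resize(c['img'][200:290,340:460],(266,200))
cv2.imwrite('pics/t7.png',O[:,:,::-1])
plan([('abv b',.582,.112,.2,-103.4),('dn',.582,.112,.12,-103.4),('up',.582,.112,.2,-103.4),('crate',.436,-.239,.14,-84.7),('low',.436,-.239,.039,-84.7),('up',.436,-.239,.22,-84.7)])
E
```

```text
top offcut_b_mid [0.6199 0.1736 0.113 ] 0.65
top offcut_b_mid [0.5855 0.1123 0.1221] 0.56
top offcut_c_mid [0.7954 0.3246 0.0091] 0.81
top offcut_c_mid [0.5305 0.0322 0.0937] 0.52
top offcut_c_mid [0.5832 0.1129 0.1232] 0.23
top slot_near_end [0.5488 0.181  0.1127] 0.68
top slot_far_end [0.6214 0.1728 0.112 ] 0.7
t 23.6 tcp [ 0.444  -0.3273  0.1784] q [ 0.9989  0.0464 -0.0011 -0.0014] w 0.052 F [ 0.3 -0.1  0.1] J [-0.838  0.445  1.628 -0.     1.072  0.64 ]
abv b [0.0891, -0.2123, 0.0054] [-0.2, 0.1, 9.4] rows 5
abv b [0.0532, -0.224, 0.0047] [0.1, 0.0, 9.3] rows 5
dn [0.0, 0.0001, 0.08] [0.0, 0.0, 0.0] rows 2
up [0.0, -0.0001, -0.08] [0.0, 0.0, 0.0] rows 2
crate [-0.0304, 0.1877, 0.0299] [0.0, 0.0, -9.3] rows 4
crate [-0.0603, 0.1802, 0.0298] [-0.1, 0.0, -9.4] rows 4
low [0.0, 0.0, 0.101] [0.0, 0.0, 0.0] rows 2
up [-0.0001, 0.0001, -0.181] [0.0, 0.0, 0.0] rows 4
```

View pics/t7.png

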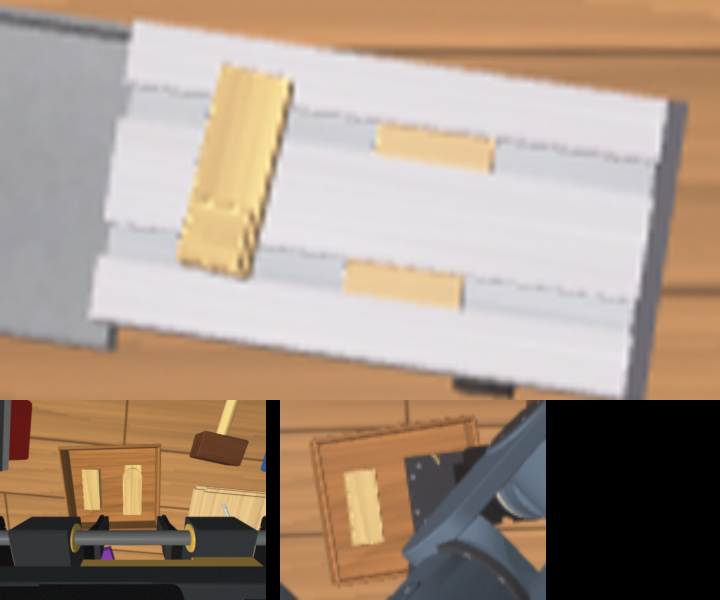

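Offcut d is at left in the crate and c sits on a at right. Exactly two scraps are visible, with rear ends at (494,155) and (463,290); b is unmoved. Grasping b.

Emit:
servo_tool:
  increments: [0.089,-0.212,0.005,0,0,9.4,0.089,-0.212,0.005,0,0,9.4,0.089,-0.212,0.005,0,0,9.4,0.089,-0.212,0.005,0,0,9.4,0.089,-0.212,0.005,0,0,9.4]
  gripper: -0.4

```text
time_s: 24.1
tcp_pos: [0.5133, -0.1054, 0.1738]
eef_rot: [0.999, -0.035, -0.001, -0.001]
wrist_force: [0.2, -0.2, 0.3]
width: 0.0605
finger_force: 0.0
```

Emit:
servo_tool:
  increments: [0.053,-0.224,0.005,0,0,9.3,0.053,-0.224,0.005,0,0,9.3,0.053,-0.224,0.005,0,0,9.3,0.053,-0.224,0.005,0,0,9.3,0.053,-0.224,0.005,0,0,9.3]

```text
time_s: 24.6
tcp_pos: [0.5824, 0.114, 0.1687]
eef_rot: [0.993, -0.116, -0.001, -0.0]
wrist_force: [0.4, -0.5, -0.0]
width: 0.0605
finger_force: 0.0
```

Emit:
servo_tool:
  increments: [0,0,0,0,0,0,0,0,0.03,0,0,0,0,0,0.06,0,0,0,0,0,0.075,0,0,0,0,0,0.08,0,0,0]

```text
time_s: 25.1
tcp_pos: [0.5801, 0.11, 0.087]
eef_rot: [0.993, -0.117, -0.003, 0.001]
wrist_force: [-0.4, 0.8, 0.0]
width: 0.0604
finger_force: 0.0
```

Emit:
servo_tool:
  increments: [0,0,0,0,0,0,0,0,0,0,0,0,0,0,0,0,0,0,0,0,0,0,0,0,0,0,0,0,0,0]
  gripper: 1

```text
time_s: 25.6
tcp_pos: [0.5833, 0.1108, 0.0911]
eef_rot: [0.993, -0.116, 0.001, -0.0]
wrist_force: [-0.2, -0.6, 3.5]
width: 0.0355
finger_force: 30.0
```

Emit:
servo_tool:
  increments: [0,0,0,0,0,0]

```text
time_s: 25.7
tcp_pos: [0.5833, 0.1108, 0.091]
eef_rot: [0.993, -0.116, 0.001, -0.0]
wrist_force: [-0.2, 0.1, 4.0]
width: 0.0358
finger_force: 30.0
```

Emit:
servo_tool:
  increments: [0,0,-0.04,0,0,0,0,0,-0.08,0,0,0,0,0,-0.08,0,0,0]

```text
time_s: 26.0
tcp_pos: [0.5869, 0.1112, 0.1756]
eef_rot: [0.993, -0.116, 0.006, -0.001]
wrist_force: [1.4, -0.4, -0.1]
width: 0.0355
finger_force: 30.0
```

Emit:
servo_tool:
  increments: [-0.03,0.188,0.03,0,0,-9.3,-0.03,0.188,0.03,0,0,-9.3,-0.03,0.188,0.03,0,0,-9.3,-0.03,0.188,0.03,0,0,-9.3,-0.03,0.188,0.03,0,0,-9.3]

```text
time_s: 26.5
tcp_pos: [0.5068, -0.0689, 0.1385]
eef_rot: [0.999, -0.039, -0.002, 0.0]
wrist_force: [0.1, 1.1, -0.8]
width: 0.036
finger_force: 30.0
```

Emit:
servo_tool:
  increments: [-0.06,0.18,0.03,0,0,-9.4,-0.06,0.18,0.03,0,0,-9.4,-0.06,0.18,0.03,0,0,-9.4,-0.06,0.18,0.03,0,0,-9.4,-0.06,0.18,0.03,0,0,-9.4]

```text
time_s: 27.0
tcp_pos: [0.4361, -0.2451, 0.1091]
eef_rot: [0.999, 0.043, -0.0, 0.001]
wrist_force: [1.0, -0.2, 0.3]
width: 0.0358
finger_force: 30.0
```

Emit:
servo_tool:
  increments: [0,0,0.04,0,0,0,0,0,0.08,0,0,0,0,0,0.093,0,0,0,0,0,0.098,0,0,0]

```text
time_s: 27.4
tcp_pos: [0.4365, -0.2382, 0.0101]
eef_rot: [0.999, 0.047, -0.002, -0.002]
wrist_force: [-0.2, -0.4, -0.7]
width: 0.0357
finger_force: 30.0
```

Emit:
servo_tool:
  increments: [0,0,0,0,0,0,0,0,0,0,0,0,0,0,0,0,0,0,0,0,0,0,0,0]
  gripper: -0.15

```text
time_s: 27.8
tcp_pos: [0.438, -0.2407, 0.0131]
eef_rot: [0.999, 0.047, 0.001, 0.001]
wrist_force: [0.1, -0.5, 0.4]
width: 0.0493
finger_force: 0.0
```

Emit:
servo_tool:
  increments: [0,0,-0.04,0,0,0,0,0,-0.09,0,0,0,0,0,-0.14,0,0,0,0,0,-0.17,0,0,0,0,0,-0.17,0,0,0]

```text
time_s: 28.3
tcp_pos: [0.4401, -0.2427, 0.1874]
eef_rot: [0.999, 0.046, 0.004, 0.004]
wrist_force: [0.0, 0.3, 0.7]
width: 0.0499
finger_force: 0.0
```

```bash
python3 - <<'E'
from h import *
c=snap('top'); look('top',['scraper_grip','scraper_eye','block']); s=snap('scene'); look('scene',['offcut_b_mid','scraper_grip','block','peg_mid','peg_stand'])
D=rect(c,.31,.42,.18,.30,.15,3000)
O=np.zeros((600,760,3),np.uint8); O[:330,:360]=D; O[:300,360:760]=cv2.resize(s['img'][200:290,140:260],(400,300))
O[330:,:270]=cv2.resize(rect(c,.31,.42,.18,.30,.034,2250),(270,247))[:270][:247].copy() if False else 0
O[330:570,:360]=rect(c,.33,.41,.18,.30,.034,3000); O[330:600,380:740]=cv2.resize(s['img'][140:200,260:340],(360,270))
cv2.imwrite('pics/t8.png',O[:,:,::-1])
st()
E
```

```text
top scraper_grip [0.3694 0.2396 0.1336] 0.53
top scraper_eye [0.3661 0.2385 0.0919] 0.61
top scraper_eye [0.5518 0.1825 0.1089] 0.28
top block [3.689e-01 2.401e-01 3.000e-04] 0.82
top block [ 6.914e-01 -2.817e-01 -1.000e-04] 0.5
scene offcut_b_mid [ 0.4076 -0.2502  0.0397] 0.55
scene scraper_grip [0.3663 0.2377 0.136 ] 0.82
scene block [0.3673 0.2366 0.002 ] 0.58
scene block [0.5895 0.2326 0.0028] 0.41
scene peg_mid [ 0.626  -0.3007  0.1497] 0.92
scene peg_mid [0.5876 0.2363 0.0028] 0.35
scene peg_stand [ 0.6846 -0.2862  0.0017] 0.88Traceback (most recent call last):
  File "<stdin>", line 4, in <module>
ValueError: could not broadcast input array from shape (329,360,3) into shape (330,360,3)
```

```bash
python3 - <<'E'
from h import *
c=snap('top'); s=snap('scene')
O=np.zeros((600,760,3),np.uint8)
def put(I,y,x): O[y:y+I.shape[0],x:x+I.shape[1]]=I
D=rect(c,.32,.42,.18,.30,.156,3000)
g=cv2.cvtColor(D,cv2.COLOR_RGB2GRAY); m=(g<75).astype(np.uint8)
k=max(cv2.findContours(m,cv2.RETR_EXTERNAL,cv2.CHAIN_APPROX_NONE)[0],key=cv2.contourArea); b=cv2.minAreaRect(k)
print('handle',.42-b[0][1]/3000,.30-b[0][0]/3000,np.array(b[1])/3,b[2]); cv2.drawContours(D,[cv2.boxPoints(b).astype(int)],0,(255,0,0),1)
put(D,0,0); put(rect(c,.33,.41,.18,.30,.034,3000),300,0)
put(cv2.resize(s['img'][200:290,140:260],(380,285)),0,375); put(cv2.resize(s['img'][140:200,260:340],(360,270)),300,380)
cv2.imwrite('pics/t8.png',O[:,:,::-1]); st()
E
```

```text
handle 0.3703532053629557 0.20965595499674478 [17.7197876  10.44030698] 73.3007583618164
t 28.9 tcp [ 0.4371 -0.2402  0.1815] q [ 9.989e-01  4.640e-02 -4.000e-04 -4.000e-04] w 0.0501 F [ 0.7 -0.4  0.3] J [-0.727  0.371  1.753 -0.     1.019  0.751]
```

View pics/t8.png

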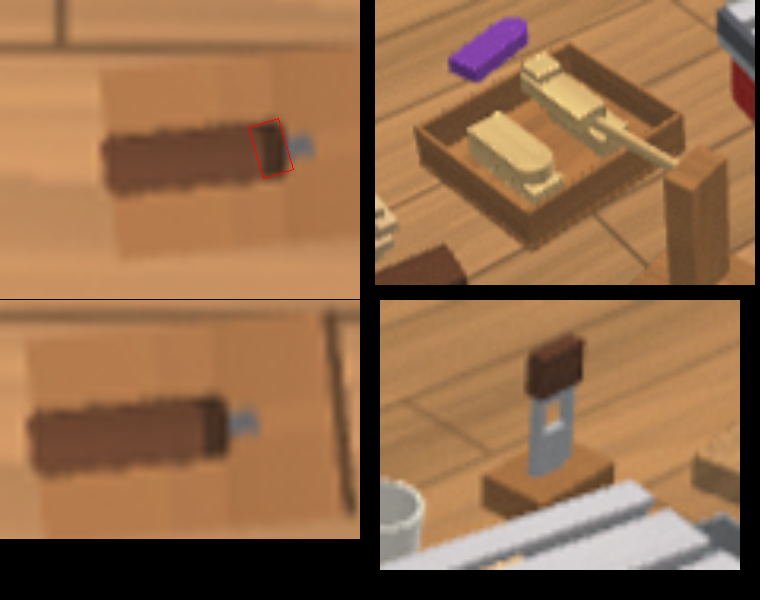

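All four offcuts are in the crate: b sits on d, c on a. The scraper stands upright at (.367,.239) with yaw of about 5°. Moving to it.

```bash
python3 - <<'E'
from h import *
plan([('mid',.45,.0,.24,-40),('abv',.367,.239,.20,5),('dn',.367,.239,.116,5)])
E
```

```text
t 28.9 tcp [ 0.4371 -0.2402  0.1815] q [ 9.989e-01  4.640e-02 -4.000e-04 -4.000e-04] w 0.0501 F [ 0.7 -0.4  0.3] J [-0.727  0.371  1.753 -0.     1.019  0.751]
mid [0.0176, -0.119, -0.0134] [-0.1, 0.0, -22.3] rows 3
mid [0.0614, -0.1034, -0.0136] [0.0, 0.0, -22.4] rows 3
abv [0.0649, -0.1086, 0.0199] [0.0, 0.1, -22.5] rows 3
abv [0.1015, -0.0755, 0.02] [0.0, 0.0, -22.5] rows 3
dn [-0.0001, 0.0, 0.084] [0.0, 0.0, 0.0] rows 2
```

Emit:
servo_tool:
  increments: [0.018,-0.119,-0.013,0,0,-22.3,0.018,-0.119,-0.013,0,0,-22.3,0.018,-0.119,-0.013,0,0,-22.3,0.018,-0.119,-0.013,0,0,-22.3]
  gripper: -0.3

```text
time_s: 29.3
tcp_pos: [0.4435, -0.1173, 0.1952]
eef_rot: [0.971, 0.241, -0.0, -0.001]
wrist_force: [0.1, -0.4, -0.2]
width: 0.056
finger_force: 0.0
```

Emit:
servo_tool:
  increments: [0.061,-0.103,-0.014,0,0,-22.4,0.061,-0.103,-0.014,0,0,-22.4,0.061,-0.103,-0.014,0,0,-22.4,0.061,-0.103,-0.014,0,0,-22.4]

```text
time_s: 29.7
tcp_pos: [0.4507, 0.0007, 0.2093]
eef_rot: [0.906, 0.424, 0.0, 0.0]
wrist_force: [0.0, -0.3, -0.2]
width: 0.0561
finger_force: 0.0
```

Emit:
servo_tool:
  increments: [0.065,-0.109,0.02,0,0,-22.5,0.065,-0.109,0.02,0,0,-22.5,0.065,-0.109,0.02,0,0,-22.5,0.065,-0.109,0.02,0,0,-22.5]

```text
time_s: 30.1
tcp_pos: [0.4069, 0.1201, 0.1882]
eef_rot: [0.806, 0.592, -0.001, -0.001]
wrist_force: [0.3, -1.0, 0.0]
width: 0.0561
finger_force: 0.0
```

Emit:
servo_tool:
  increments: [0.101,-0.075,0.02,0,0,-22.5,0.101,-0.075,0.02,0,0,-22.5,0.101,-0.075,0.02,0,0,-22.5,0.101,-0.075,0.02,0,0,-22.5,0.101,-0.075,0.02,0,0,-22.5]

```text
time_s: 30.6
tcp_pos: [0.369, 0.2371, 0.169]
eef_rot: [0.676, 0.736, 0.0, 0.001]
wrist_force: [-0.0, 0.5, -1.1]
width: 0.0568
finger_force: 0.0
```

```bash
python3 - <<'E'
from h import *
w=snap('wrist'); s=snap('scene'); look('wrist',['scraper_grip','scraper_eye']); look('scene',['scraper_grip'])
O=np.zeros((420,760,3),np.uint8); O[:,:560]=w['img']; O[:260,560:]=cv2.resize(s['img'][120:224,250:330],(200,260))
cv2.imwrite('pics/t9.png',O[:,:,::-1]); plan([('dn',.367,.239,.116,5)])
E
```

```text
wrist scraper_grip [0.3641 0.2387 0.1311] 0.84
wrist scraper_grip [0.4495 0.4101 0.0016] 0.7
scene scraper_grip [0.3665 0.239  0.1339] 0.75
scene scraper_grip [0.764  0.0965 0.003 ] 0.71
scene scraper_grip [0.5499 0.181  0.1104] 0.39
t 30.85 tcp [0.3685 0.2369 0.1692] q [6.766e-01 7.364e-01 2.000e-04 3.000e-04] w 0.0563 F [ 0.3  0.6 -0.4] J [ 0.316  0.31   1.907 -0.     0.924  0.231]
dn [0.0022, -0.0013, 0.0847] [0.0, 0.0, -0.2] rows 2
```

View pics/t9.png

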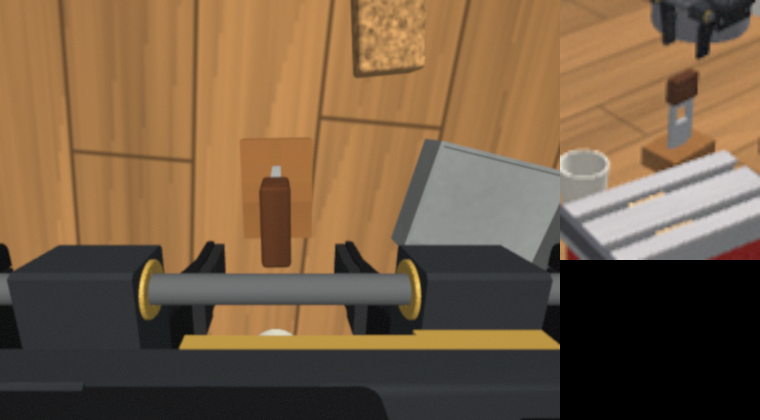

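The handle is centred at (275,222) between the fingers and well aligned. I'll descend and grip.

Emit:
servo_tool:
  increments: [0.002,-0.002,0.03,0,0,0,0.002,-0.002,0.06,0,0,0,0.002,-0.002,0.078,0,0,0,0.002,-0.002,0.0845,0,0,0,0.002,-0.002,0.0845,0,0,0]

```text
time_s: 31.35
tcp_pos: [0.3652, 0.2393, 0.0841]
eef_rot: [0.676, 0.737, -0.001, -0.0]
wrist_force: [0.1, 0.2, 0.3]
width: 0.0565
finger_force: 0.0
```

Emit:
servo_tool:
  increments: [0,0,0,0,0,0,0,0,0,0,0,0,0,0,0,0,0,0,0,0,0,0,0,0,0,0,0,0,0,0]
  gripper: 1
  force: 50

```text
time_s: 31.85
tcp_pos: [0.3654, 0.24, 0.0849]
eef_rot: [0.675, 0.737, 0.0, 0.0]
wrist_force: [-0.2, 0.2, -0.1]
width: 0.0242
finger_force: 0.0
```

Emit:
servo_tool:
  increments: [0,0,0,0,0,0,0,0,0,0,0,0,0,0,0,0,0,0,0,0,0,0,0,0]

```text
time_s: 32.25
tcp_pos: [0.3656, 0.24, 0.0848]
eef_rot: [0.675, 0.737, 0.0, 0.0]
wrist_force: [0.1, 0.0, 4.7]
width: 0.0199
finger_force: 49.9
```

```bash
python3 - <<'E'
from h import *
plan([('lift',.366,.240,.15,5.2),('lift2',.366,.240,.26,5.2),('ins',.5185,-.0481,.255,-8.25)])
E
```

```text
t 32.25 tcp [0.3656 0.24   0.0848] q [6.754e-01 7.374e-01 3.000e-04 2.000e-04] w 0.0199 F [0.1 0.  4.7] J [ 0.324  0.468  1.994 -0.     0.679  0.237]
lift [0.0, 0.0004, -0.0337] [0.0, 0.0, -0.2] rows 1
lift2 [0.0, 0.0001, -0.11] [0.0, 0.0, 0.0] rows 3
ins [-0.1504, 0.0628, 0.0025] [0.0, 0.0, 6.7] rows 4
ins [-0.142, 0.08, 0.0025] [0.0, 0.0, 6.8] rows 4
```

Emit:
servo_tool:
  increments: [0,0,-0.006,0,0,0,0,0,-0.012,0,0,0,0,0,-0.018,0,0,0,0,0,-0.026,0,0,0,0,0,-0.034,0,0,0]

```text
time_s: 32.75
tcp_pos: [0.3648, 0.2398, 0.1191]
eef_rot: [0.675, 0.737, -0.0, -0.0]
wrist_force: [-0.4, 0.1, -2.6]
width: 0.0201
finger_force: 49.9
```

Emit:
servo_tool:
  increments: [0,0,-0.02,0,0,0,0,0,-0.05,0,0,0,0,0,-0.08,0,0,0,0,0,-0.11,0,0,0,0,0,-0.11,0,0,0]

```text
time_s: 33.25
tcp_pos: [0.3677, 0.2409, 0.2325]
eef_rot: [0.675, 0.737, 0.004, 0.002]
wrist_force: [2.3, 0.2, -2.1]
width: 0.0193
finger_force: 49.9
```

Emit:
servo_tool:
  increments: [-0.038,0.016,0,0,0,1.7,-0.075,0.031,0,0,0,3.4,-0.113,0.047,0,0,0,5.1,-0.15,0.063,0,0,0,6.7,-0.15,0.063,0,0,0,6.7]

```text
time_s: 33.75
tcp_pos: [0.4436, 0.0921, 0.2279]
eef_rot: [0.719, 0.695, -0.0, 0.001]
wrist_force: [0.5, 0.2, -2.1]
width: 0.0196
finger_force: 49.9
```

Emit:
servo_tool:
  increments: [-0.036,0.02,0,0,0,1.7,-0.071,0.04,0,0,0,3.4,-0.107,0.06,0,0,0,5.1,-0.142,0.08,0,0,0,6.8,-0.142,0.08,0,0,0,6.8]

```text
time_s: 34.25
tcp_pos: [0.5194, -0.0522, 0.2277]
eef_rot: [0.759, 0.651, -0.0, 0.001]
wrist_force: [0.4, 0.5, -2.8]
width: 0.0198
finger_force: 49.9
```

Emit:
servo_tool:
  increments: [0,0,0,0,0,0,0,0,0,0,0,0]

```text
time_s: 34.45
tcp_pos: [0.5152, -0.0468, 0.2276]
eef_rot: [0.757, 0.653, -0.001, -0.002]
wrist_force: [-0.0, 0.9, -3.6]
width: 0.0199
finger_force: 49.9
```

```bash
python3 - <<'E'
from h import *
o=st()
for c in ['scene','wrist','top']:
    s=snap(c,'u_'+c+'.png'); look(c,['scraper_grip','scraper_eye','slot_near_end','slot_far_end'],k=2)
    if c=='scene':
        for P in ([.5185,-.0481,.113],[.5185,-.0481,.145]):
            q=s['R']@np.array(P)+s['t']; u=q[:2]/q[2]*s['fx']+[s['cx'],s['cy']]; print(u)
        x,y=map(int,u); cv2.imwrite('pics/t10.png',cv2.resize(s['img'][y-60:y+60,x-60:x+100],(800,600),interpolation=cv2.INTER_CUBIC)[:,:,::-1])
plan([('ins',.5185,-.0481,.255,-8.25)])
E
```

```text
t 34.45 tcp [ 0.5152 -0.0468  0.2276] q [ 7.571e-01  6.533e-01 -7.000e-04 -1.700e-03] w 0.0199 F [-0.   0.9 -3.6] J [-3.070e-01  3.380e-01  1.652e+00  1.000e-03  1.156e+00 -1.600e-01]
scene scraper_grip [ 0.5185 -0.0484  0.2768] 0.88
scene scraper_grip [ 0.4387 -0.2313  0.0136] 0.57
scene scraper_eye [ 0.5137 -0.05    0.2304] 0.96
scene scraper_eye [ 0.5138 -0.0491  0.2776] 0.34
scene slot_near_end [0.5487 0.1779 0.1112] 0.87
scene slot_near_end [ 0.7454 -0.082   0.0015] 0.41
scene slot_far_end [0.6194 0.1729 0.1129] 0.56
scene slot_far_end [ 4.404e-01 -2.853e-01  3.000e-04] 0.53
[266.77476228 205.02231953]
[266.86264436 196.99243585]
wrist scraper_grip [ 0.5133 -0.049   0.2757] 0.97
wrist slot_far_end [0.3827 0.0317 0.0012] 0.49
top scraper_grip [0.6005 0.0101 0.0899] 0.63
top scraper_eye [0.4503 0.4133 0.0019] 0.67
top slot_near_end [0.55   0.1823 0.1118] 0.71
top slot_far_end [0.6223 0.1749 0.1135] 0.95
top slot_far_end [0.3643 0.2376 0.0008] 0.46
t 35.2 tcp [ 0.517  -0.0484  0.2286] q [ 0.7574  0.6529 -0.      0.    ] w 0.0201 F [ 0.4 -0.8 -1.9] J [-0.309  0.338  1.648 -0.     1.155 -0.161]
ins [0.0005, 0.0015, 0.0051] [0.0, 0.0, -0.2] rows 1
```

View pics/t10.png

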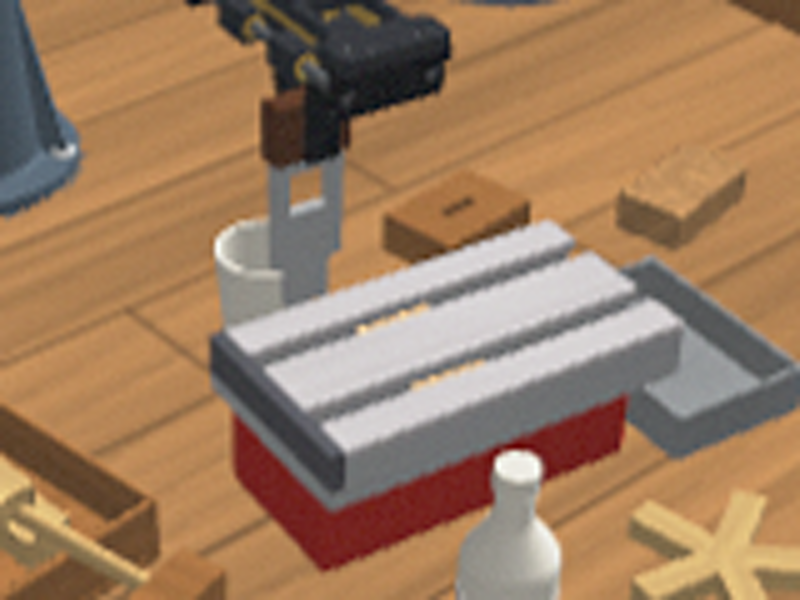

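The scraper hangs upright from the gripper beside the near slot. Now aligning to the slot line at (.5176,-.048) with yaw -8.2°.

```bash
python3 - <<'E'
from h import *
plan([('ins',.5176,-.048,.231,-8.2)])
E
```

```text
t 35.2 tcp [ 0.517  -0.0484  0.2286] q [ 0.7574  0.6529 -0.      0.    ] w 0.0201 F [ 0.4 -0.8 -1.9] J [-0.309  0.338  1.648 -0.     1.155 -0.161]
ins [0.0004, 0.0006, 0.0291] [0.0, 0.0, -0.3] rows 1
```

Emit:
servo_tool:
  increments: [0,0.0006,0.01,0,0,0,0,0.0006,0.02,0,0,0,0,0.0006,0.027,0,0,0,0,0.0006,0.029,0,0,0,0,0.0006,0.029,0,0,0]

```text
time_s: 35.7
tcp_pos: [0.5172, -0.0483, 0.1988]
eef_rot: [0.757, 0.653, -0.0, -0.001]
wrist_force: [-0.1, 0.3, -1.9]
width: 0.0196
finger_force: 49.9
```

Emit:
servo_tool:
  increments: [0,0,0,0,0,0,0,0,0,0,0,0]

```text
time_s: 35.9
tcp_pos: [0.5179, -0.0485, 0.1999]
eef_rot: [0.757, 0.653, 0.0, 0.0]
wrist_force: [-0.1, -0.1, -2.3]
width: 0.0193
finger_force: 49.9
```

```bash
python3 - <<'E'
from h import *
s=snap('scene'); plan([('ins',.5176,-.048,.201,-8.2)])
cv2.imwrite('pics/t11.png',cv2.resize(s['img'][165:235,230:310],(800,600),interpolation=cv2.INTER_CUBIC)[:,:,::-1])
E
```

```text
t 35.95 tcp [ 0.5179 -0.0485  0.1999] q [7.574e-01 6.529e-01 2.000e-04 4.000e-04] w 0.0196 F [ 0.9  0.1 -2.6] J [-0.308  0.374  1.683 -0.     1.084 -0.161]
ins [0.0004, -0.0004, 0.0304] [0.0, 0.0, -0.3] rows 1
```

View pics/t11.png

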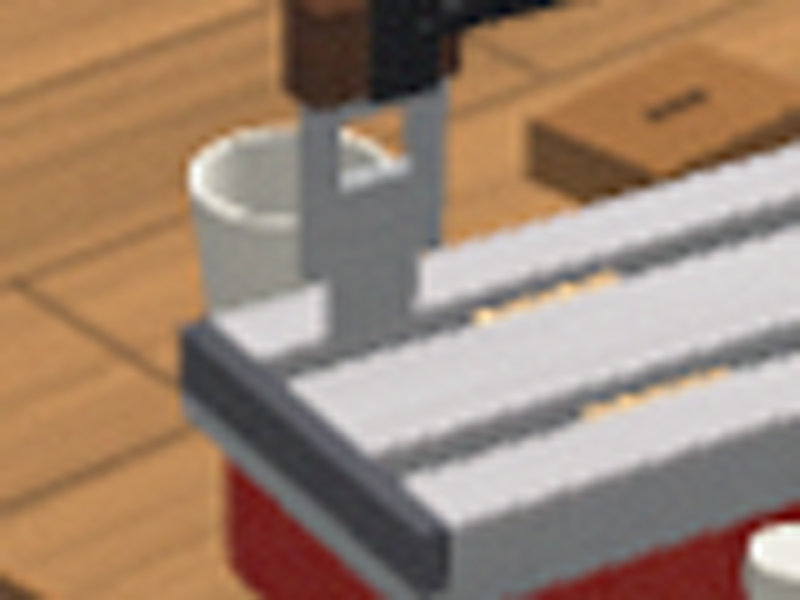

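The foot, at (370,335), sits right over the near slot's mouth. Descending carefully.

Emit:
servo_tool:
  increments: [0,0,0.003,0,0,0,0,0,0.006,0,0,0,0,0,0.009,0,0,0,0,0,0.012,0,0,0]

```text
time_s: 36.35
tcp_pos: [0.5175, -0.0483, 0.1872]
eef_rot: [0.757, 0.653, -0.0, -0.0]
wrist_force: [-0.5, -0.0, -2.3]
width: 0.0199
finger_force: 49.9
```

Emit:
servo_tool:
  increments: [0,0,0.004,0,0,0,0,0,0.008,0,0,0,0,0,0.012,0,0,0,0,0,0.016,0,0,0,0,0,0.019,0,0,0]

```text
time_s: 36.85
tcp_pos: [0.5174, -0.0483, 0.1681]
eef_rot: [0.757, 0.653, -0.0, -0.0]
wrist_force: [-0.9, -0.3, -2.1]
width: 0.0198
finger_force: 49.9
```

It's in the slot without contact. Pushing along tool +x.

Emit:
servo_tool:
  increments: [0.01,0,0,0,0,0,0.02,0,0,0,0,0,0.03,0,0,0,0,0,0.04,0,0,0,0,0,0.05,0,0,0,0,0]

```text
time_s: 37.35
tcp_pos: [0.5251, 0.0023, 0.1687]
eef_rot: [0.757, 0.653, 0.0, 0.0]
wrist_force: [0.2, -0.5, -1.7]
width: 0.0196
finger_force: 49.9
```

Emit:
servo_tool:
  increments: [0.01,0,0,0,0,0,0.02,0,0,0,0,0,0.03,0,0,0,0,0,0.04,0,0,0,0,0,0.05,0,0,0,0,0]

```text
time_s: 37.85
tcp_pos: [0.5324, 0.0513, 0.1685]
eef_rot: [0.757, 0.653, -0.0, -0.0]
wrist_force: [0.2, -0.6, -2.2]
width: 0.0196
finger_force: 49.9
```

Emit:
servo_tool:
  increments: [0.01,0,0,0,0,0,0.02,0,0,0,0,0,0.03,0,0,0,0,0,0.04,0,0,0,0,0,0.05,0,0,0,0,0]

```text
time_s: 38.35
tcp_pos: [0.5397, 0.1008, 0.1685]
eef_rot: [0.757, 0.653, -0.0, -0.0]
wrist_force: [-0.2, -1.2, -2.2]
width: 0.0199
finger_force: 49.9
```

Emit:
servo_tool:
  increments: [0.008,0,0,0,0,0,0.016,0,0,0,0,0,0.024,0,0,0,0,0,0.032,0,0,0,0,0,0.04,0,0,0,0,0]

```text
time_s: 38.85
tcp_pos: [0.5456, 0.1401, 0.1685]
eef_rot: [0.757, 0.653, -0.0, -0.0]
wrist_force: [0.3, 0.2, -2.4]
width: 0.0195
finger_force: 49.9
```

Emit:
servo_tool:
  increments: [0.008,0,0,0,0,0,0.016,0,0,0,0,0,0.024,0,0,0,0,0,0.032,0,0,0,0,0,0.04,0,0,0,0,0]

```text
time_s: 39.35
tcp_pos: [0.5515, 0.1798, 0.1685]
eef_rot: [0.757, 0.653, -0.0, -0.0]
wrist_force: [-0.8, -0.3, -2.5]
width: 0.0192
finger_force: 49.9
```

Emit:
servo_tool:
  increments: [0.008,0,0,0,0,0,0.013,0,0,0,0,0,0.013,0,0,0,0,0,0.013,0,0,0,0,0]

```text
time_s: 39.75
tcp_pos: [0.5533, 0.192, 0.1685]
eef_rot: [0.757, 0.653, -0.0, 0.0]
wrist_force: [0.2, 0.8, -2.6]
width: 0.0197
finger_force: 49.9
```

```bash
python3 - <<'E'
from h import *
st()
for c in ['scene','top']: s=snap(c); look(c,['scrap_a_mid'])
s=snap('scene')
cv2.imwrite('pics/t12.png',cv2.resize(s['img'][155:245,240:370],(780,540),interpolation=cv2.INTER_CUBIC)[:,:,::-1])
plan([('up',.555,.188,.26,-8.2),('far',.5867,-.0577,.26,-8.2),('low',.5867,-.0577,.231,-8.2)])
E
```

```text
t 39.75 tcp [0.5533 0.192  0.1685] q [ 7.573e-01  6.531e-01 -2.000e-04  1.000e-04] w 0.0197 F [ 0.2  0.8 -2.6] J [ 0.143  0.5    1.556 -0.     1.085  0.291]
t 40.0 tcp [0.5534 0.1916 0.1686] q [ 7.576e-01  6.528e-01 -1.000e-04  0.000e+00] w 0.02 F [-0.4 -0.3 -2.3] J [ 0.143  0.5    1.557 -0.     1.085  0.291]
up [-0.0034, 0.0022, -0.0599] [0.0, 0.0, -0.3] rows 2
far [-0.1193, 0.0332, 0.0] [0.0, 0.0, 0.0] rows 3
far [-0.1193, 0.0332, 0.0] [0.0, 0.0, 0.0] rows 3
low [0.0, 0.0, 0.029] [0.0, 0.0, 0.0] rows 1
```

View pics/t12.png

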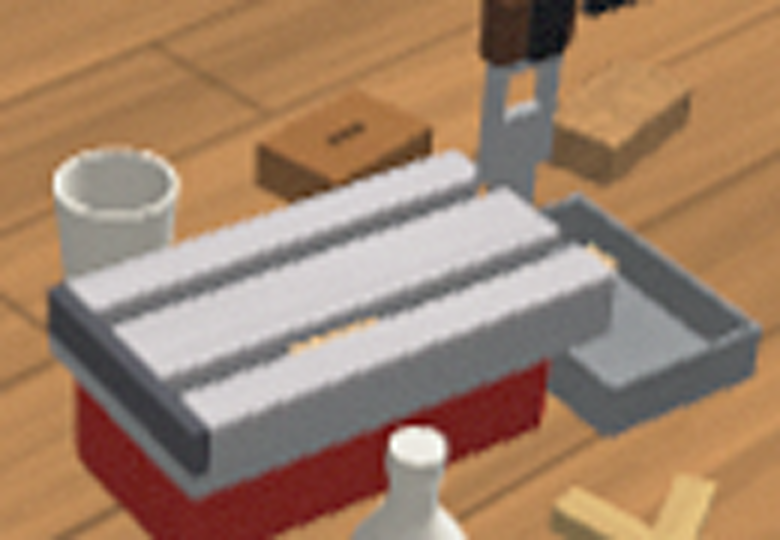

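That view was my 15th picture, one over the limit of 14, so I won't view any more and will work from numbers only. The near slot is empty, and a wood-coloured spot shows at the tray side at (600,255). Raising the scraper and moving to the far slot.

Emit:
servo_tool:
  increments: [-0.003,0.002,-0.02,0,0,0,-0.003,0.002,-0.04,0,0,0,-0.003,0.002,-0.06,0,0,0,-0.003,0.002,-0.06,0,0,0]

```text
time_s: 40.4
tcp_pos: [0.5573, 0.1889, 0.2315]
eef_rot: [0.758, 0.653, 0.003, 0.002]
wrist_force: [1.4, 0.4, -1.7]
width: 0.0192
finger_force: 49.9
```

Emit:
servo_tool:
  increments: [-0.03,0.008,0,0,0,0,-0.06,0.017,0,0,0,0,-0.09,0.025,0,0,0,0,-0.119,0.033,0,0,0,0]

```text
time_s: 40.8
tcp_pos: [0.5693, 0.0649, 0.2273]
eef_rot: [0.757, 0.653, -0.001, -0.001]
wrist_force: [0.6, -0.0, -1.5]
width: 0.0199
finger_force: 49.9
```

Emit:
servo_tool:
  increments: [-0.03,0.008,0,0,0,0,-0.06,0.017,0,0,0,0,-0.09,0.025,0,0,0,0,-0.119,0.033,0,0,0,0,-0.119,0.033,0,0,0,0]

```text
time_s: 41.3
tcp_pos: [0.5854, -0.0606, 0.2273]
eef_rot: [0.759, 0.651, -0.001, 0.001]
wrist_force: [-0.6, -0.3, -2.9]
width: 0.0195
finger_force: 49.9
```

Emit:
servo_tool:
  increments: [0,0,0,0,0,0,0,0,0,0,0,0]

```text
time_s: 41.5
tcp_pos: [0.5843, -0.0555, 0.2277]
eef_rot: [0.757, 0.653, -0.0, -0.001]
wrist_force: [0.6, -0.6, -2.4]
width: 0.0197
finger_force: 49.9
```

```bash
cat >> h.py <<'E'
def wood(c,x0,x1,y0,y1,z):
    "wood-coloured blobs over grey parts, as world boxes at height z"
    I=rect(c,x0,x1,y0,y1,z,1000); h=cv2.cvtColor(I,cv2.COLOR_RGB2HSV)
    n,l,s,ce=cv2.connectedComponentsWithStats(((h[...,1]>65)&(h[...,2]>120)).astype(np.uint8))
    for i in range(1,n):
        if s[i,4]>60: print('blob area mm2',s[i,4],'x',round(x1-(s[i,1]+s[i,3])/1000,3),round(x1-s[i,1]/1000,3),'y',round(y1-(s[i,0]+s[i,2])/1000,3),round(y1-s[i,0]/1000,3))
E
python3 - <<'E'
from h import *
c=snap('top'); look('top',['scrap_a_mid','scrap_b_mid']); print('tray');wood(c,.53,.65,.185,.29,.012); print('table'); wood(c,.53,.64,-.09,.165,.1)
s=snap('scene'); look('scene',['scrap_a_mid'])
d=s['R'].T@np.array([(340-s['cx'])/s['fx'],(197.5-s['cy'])/s['fy'],1]); o=-s['R'].T@s['t']
for z in (.01,.05,.1): print(z,o+d*(z-o[2])/d[2])
plan([('low',.5867,-.0577,.231,-8.2)])
E
```

```text
top scrap_b_mid [0.552  0.2582 0.0102] 0.55
top scrap_b_mid [0.5658 0.0326 0.0014] 0.31
tray
blob area mm2 1536 x 0.541 0.571 y 0.223 0.285
table
blob area mm2 65 x 0.595 0.61 y 0.035 0.042
blob area mm2 314 x 0.586 0.605 y -0.016 0.007
scene scrap_a_mid [ 0.438  -0.2312  0.0158] 0.49
0.01 [0.55040567 0.29337052 0.01      ]
0.05 [0.58633003 0.24603787 0.05      ]
0.1 [0.63123548 0.18687207 0.1       ]
t 41.75 tcp [ 0.585  -0.0555  0.2286] q [ 7.570e-01  6.534e-01 -0.000e+00 -1.000e-04] w 0.0198 F [-0.4  0.4 -2.9] J [-0.285  0.435  1.484  0.     1.222 -0.138]
low [-0.0019, 0.002, 0.0291] [0.0, 0.0, -0.2] rows 1
```

The first scrap is in the tray at (.552,.254). Now lowering into the far slot.

Emit:
servo_tool:
  increments: [-0.002,0.002,0.01,0,0,-0.2,-0.002,0.002,0.02,0,0,-0.2,-0.002,0.002,0.027,0,0,-0.2,-0.002,0.002,0.029,0,0,-0.2,-0.002,0.002,0.029,0,0,-0.2]

```text
time_s: 42.25
tcp_pos: [0.5864, -0.0586, 0.1987]
eef_rot: [0.756, 0.654, -0.0, -0.001]
wrist_force: [0.3, -1.2, -2.0]
width: 0.0198
finger_force: 49.9
```

Emit:
servo_tool:
  increments: [0,0,0,0,0,0,0,0,0,0,0,0]

```text
time_s: 42.45
tcp_pos: [0.5872, -0.0588, 0.1999]
eef_rot: [0.756, 0.654, 0.0, 0.0]
wrist_force: [0.0, -0.7, -2.3]
width: 0.0197
finger_force: 49.9
```

Emit:
servo_tool:
  increments: [0,0,0.003,0,0,0,0,0,0.006,0,0,0,0,0,0.009,0,0,0,0,0,0.012,0,0,0]

```text
time_s: 42.85
tcp_pos: [0.5867, -0.0587, 0.1872]
eef_rot: [0.756, 0.654, -0.0, -0.0]
wrist_force: [0.3, 0.1, -3.4]
width: 0.0196
finger_force: 49.9
```

Emit:
servo_tool:
  increments: [0,0,0.004,0,0,0,0,0,0.008,0,0,0,0,0,0.012,0,0,0,0,0,0.016,0,0,0,0,0,0.019,0,0,0]

```text
time_s: 43.35
tcp_pos: [0.5867, -0.0587, 0.1681]
eef_rot: [0.756, 0.654, -0.0, -0.0]
wrist_force: [-0.1, 0.4, -2.0]
width: 0.02
finger_force: 49.9
```

Emit:
servo_tool:
  increments: [0.01,0,0,0,0,0,0.02,0,0,0,0,0,0.03,0,0,0,0,0,0.04,0,0,0,0,0,0.05,0,0,0,0,0]

```text
time_s: 43.85
tcp_pos: [0.5942, -0.008, 0.1688]
eef_rot: [0.756, 0.655, 0.0, 0.0]
wrist_force: [0.3, -0.1, -1.5]
width: 0.0198
finger_force: 49.9
```

Emit:
servo_tool:
  increments: [0.01,0,0,0,0,0,0.02,0,0,0,0,0,0.03,0,0,0,0,0,0.04,0,0,0,0,0,0.05,0,0,0,0,0]

```text
time_s: 44.35
tcp_pos: [0.6013, 0.0411, 0.1685]
eef_rot: [0.756, 0.654, -0.0, -0.0]
wrist_force: [0.8, 0.3, -2.3]
width: 0.0195
finger_force: 49.9
```

Emit:
servo_tool:
  increments: [0.01,0,0,0,0,0,0.02,0,0,0,0,0,0.03,0,0,0,0,0,0.04,0,0,0,0,0,0.05,0,0,0,0,0]

```text
time_s: 44.85
tcp_pos: [0.6085, 0.0906, 0.1685]
eef_rot: [0.756, 0.654, -0.0, -0.0]
wrist_force: [0.3, -0.1, -2.8]
width: 0.0195
finger_force: 49.9
```

Emit:
servo_tool:
  increments: [0.008,0,0,0,0,0,0.016,0,0,0,0,0,0.024,0,0,0,0,0,0.032,0,0,0,0,0,0.04,0,0,0,0,0]

```text
time_s: 45.35
tcp_pos: [0.6142, 0.1299, 0.1685]
eef_rot: [0.756, 0.654, -0.0, -0.0]
wrist_force: [0.4, -0.3, -2.5]
width: 0.0195
finger_force: 49.9
```

Emit:
servo_tool:
  increments: [0.008,0,0,0,0,0,0.016,0,0,0,0,0,0.024,0,0,0,0,0,0.032,0,0,0,0,0,0.04,0,0,0,0,0]

```text
time_s: 45.85
tcp_pos: [0.62, 0.1696, 0.1685]
eef_rot: [0.756, 0.654, -0.0, -0.0]
wrist_force: [0.2, -1.2, -2.1]
width: 0.0196
finger_force: 49.9
```

Emit:
servo_tool:
  increments: [0.008,0,0,0,0,0,0.013,0,0,0,0,0,0.013,0,0,0,0,0,0.013,0,0,0,0,0]

```text
time_s: 46.25
tcp_pos: [0.6217, 0.1817, 0.1685]
eef_rot: [0.756, 0.654, -0.0, 0.0]
wrist_force: [0.1, 0.3, -2.4]
width: 0.0195
finger_force: 49.9
```

Emit:
servo_tool:
  increments: [-0.003,0,-0.02,0,0,0,-0.003,0,-0.05,0,0,0,-0.003,0,-0.07,0,0,0,-0.003,0,-0.07,0,0,0]

```text
time_s: 46.65
tcp_pos: [0.6239, 0.1786, 0.2423]
eef_rot: [0.756, 0.654, 0.003, 0.002]
wrist_force: [-0.1, -0.3, -2.2]
width: 0.0196
finger_force: 49.9
```

```bash
python3 - <<'E'
from h import *
st(); c=snap('top'); look('top',['scrap_a_mid']); print('tray');wood(c,.53,.65,.185,.29,.012); print('table'); wood(c,.53,.64,-.09,.165,.1)
s=snap('scene'); look('scene',['scrap_a_mid','peg_mid','peg_stand','scraper_eye','scraper_grip'],k=1)
snap('top'); look('top',['peg_mid','peg_stand'],k=1)
# peg axis from top picture: light wood peg at z=.15
I=rect(c,.56,.69,-.35,-.25,.15,2000); h=cv2.cvtColor(I,cv2.COLOR_RGB2HSV); m=((h[...,2]>200)&(h[...,1]>60)).astype(np.uint8)
k=max(cv2.findContours(m,cv2.RETR_EXTERNAL,cv2.CHAIN_APPROX_NONE)[0],key=cv2.contourArea); b=cv2.minAreaRect(k); p=cv2.boxPoints(b)
print('peg ctr',.69-b[0][1]/2000,-.25-b[0][0]/2000,np.array(b[1])/2,[(round(.69-q[1]/2000,4),round(-.25-q[0]/2000,4)) for q in p])
E
```

```text
t 46.65 tcp [0.6239 0.1786 0.2423] q [0.7565 0.654  0.0032 0.0023] w 0.0196 F [-0.1 -0.3 -2.2] J [ 0.107  0.507  1.315 -0.     1.311  0.252]
top scrap_a_mid [0.6216 0.1755 0.251 ] 0.69
tray
table
blob area mm2 787 x 0.625 0.64 y -0.09 0.011
scene peg_mid [ 0.6267 -0.2999  0.1486] 0.67
scene peg_stand [ 0.6859 -0.2864  0.0011] 0.74
scene scraper_eye [0.6183 0.1792 0.2415] 0.73
scene scraper_grip [0.6201 0.1741 0.2874] 0.85
top peg_mid [ 0.6244 -0.3016  0.1532] 0.76
top peg_stand [ 6.889e-01 -2.817e-01 -6.000e-04] 0.82
peg ctr 0.6287627792358398 -0.299040771484375 [95.74307251 10.01937675] [(np.float32(0.6729), np.float32(-0.2799)), (np.float32(0.6759), np.float32(-0.2895)), (np.float32(0.5846), np.float32(-0.3181)), (np.float32(0.5816), np.float32(-0.3086))]
```

The peg axis runs from root (.675,-.286) to tip (.582,-.312), at yaw of about 16°. Moving to the pre-hang pose, then checking the tray with the arm clear.

```bash
python3 - <<'E'
from h import *
plan([('v',.54,-.12,.265,8),('pre',.5453,-.3229,.265,16),('predn',.5453,-.3229,.1865,16)])
E
```

```text
t 47.2 tcp [0.6211 0.1788 0.238 ] q [ 7.563e-01  6.543e-01 -4.000e-04 -3.000e-04] w 0.0194 F [-0.1  0.3 -2.4] J [ 0.108  0.512  1.319 -0.     1.311  0.252]
v [-0.1537, -0.0187, 0.0023] [-0.1, 0.0, -8.1] rows 4
v [-0.1495, -0.0401, 0.0022] [0.0, 0.0, -8.2] rows 4
pre [-0.2017, -0.0231, 0.0001] [0.0, 0.0, -8.0] rows 5
predn [0.0001, 0.0, 0.0785] [0.0, 0.0, 0.0] rows 2
```

Emit:
servo_tool:
  increments: [-0.038,-0.005,0.001,0,0,-2,-0.077,-0.009,0.001,0,0,-4,-0.115,-0.014,0.002,0,0,-6,-0.154,-0.019,0.002,0,0,-8.1]

```text
time_s: 47.6
tcp_pos: [0.5799, 0.0281, 0.2365]
eef_rot: [0.707, 0.707, 0.0, 0.0]
wrist_force: [-0.3, -1.1, -2.2]
width: 0.02
finger_force: 49.9
```

Emit:
servo_tool:
  increments: [-0.037,-0.01,0.001,0,0,-2,-0.075,-0.02,0.001,0,0,-4,-0.112,-0.03,0.002,0,0,-6,-0.15,-0.04,0.002,0,0,-8.2]

```text
time_s: 48.0
tcp_pos: [0.5394, -0.1221, 0.2346]
eef_rot: [0.655, 0.755, 0.0, 0.0]
wrist_force: [0.3, 0.6, -2.4]
width: 0.0195
finger_force: 49.9
```

Emit:
servo_tool:
  increments: [-0.04,-0.005,0,0,0,-1.6,-0.08,-0.009,0,0,0,-3.2,-0.12,-0.014,0,0,0,-4.8,-0.16,-0.018,0,0,0,-6.4,-0.202,-0.023,0,0,0,-8]

```text
time_s: 48.5
tcp_pos: [0.5453, -0.3254, 0.2346]
eef_rot: [0.601, 0.799, 0.0, 0.0]
wrist_force: [1.3, -0.3, -2.7]
width: 0.0195
finger_force: 49.9
```

Emit:
servo_tool:
  increments: [0,0,0,0,0,0,0,0,0.03,0,0,0,0,0,0.06,0,0,0,0,0,0.0785,0,0,0,0,0,0.0785,0,0,0]

```text
time_s: 49.0
tcp_pos: [0.5432, -0.3217, 0.1527]
eef_rot: [0.602, 0.799, 0.0, -0.004]
wrist_force: [-0.6, 0.9, -1.9]
width: 0.0197
finger_force: 49.9
```

Emit:
servo_tool:
  increments: [0,0,0,0,0,0,0,0,0,0,0,0]

```text
time_s: 49.2
tcp_pos: [0.5465, -0.3246, 0.1577]
eef_rot: [0.602, 0.799, -0.0, 0.002]
wrist_force: [-0.1, -0.3, -2.3]
width: 0.0198
finger_force: 49.9
```

```bash
python3 - <<'E'
from h import *
c=snap('top'); look('top',['scrap_a_mid','offcut_a_mid','offcut_b_mid','offcut_c_mid','offcut_d_mid']); print('tray');wood(c,.53,.65,.185,.29,.012); print('table'); wood(c,.53,.62,-.08,.165,.1)
for cam in ('scene','wrist','scene'):
    snap(cam); look(cam,['scraper_eye','scraper_grip','peg_mid'],k=1)
plan([('pre',.5453,-.3229,.1865,16),('on',.6299,-.2987,.177,16),('down',.6299,-.2987,.169,16)])
E
```

```text
top scrap_a_mid [0.5532 0.2544 0.0135] 0.46
top offcut_b_mid [ 0.4139 -0.2497  0.0366] 0.68
top offcut_c_mid [0.792  0.3254 0.013 ] 0.85
top offcut_c_mid [ 0.412  -0.251   0.0395] 0.68
top offcut_c_mid [ 0.3826  0.0276 -0.0028] 0.17
top offcut_d_mid [0.6783 0.4463 0.0092] 0.86
top offcut_d_mid [ 0.6247 -0.3031  0.1556] 0.6
top offcut_d_mid [ 0.4358 -0.237   0.0192] 0.5
tray
blob area mm2 1555 x 0.612 0.645 y 0.211 0.273
blob area mm2 1534 x 0.541 0.571 y 0.223 0.285
table
scene scraper_eye [ 0.5455 -0.325   0.1591] 0.64
scene scraper_grip [ 0.5466 -0.3284  0.2045] 0.95
scene peg_mid [ 0.6256 -0.3021  0.146 ] 0.73
wrist scraper_grip [ 0.5462 -0.3256  0.204 ] 0.59
wrist peg_mid [ 0.6237 -0.2967  0.1487] 0.8
scene scraper_eye [ 0.5441 -0.3264  0.1613] 0.92
scene scraper_grip [ 0.5473 -0.3281  0.2079] 0.64
scene peg_mid [ 0.6239 -0.304   0.1493] 0.65
t 50.1 tcp [ 0.5453 -0.324   0.156 ] q [ 6.016e-01  7.988e-01  0.000e+00 -1.000e-04] w 0.0197 F [-0.   0.5 -2. ] J [-0.712  0.578  1.442 -0.     1.122 -0.992]
pre [0.001, 0.0003, 0.001] [0.0, 0.0, 0.0] rows 0
on [-0.0001, 0.088, 0.0095] [0.0, 0.0, 0.0] rows 2
down [0.0, 0.0, 0.008] [0.0, 0.0, 0.0] rows 1
```

Both scraps are in the tray and the slots are clear. Eye and peg line up, so I'm sliding the eye along the peg.

Emit:
servo_tool:
  increments: [0.001,0.008,0.001,0,0,0,0.001,0.016,0.002,0,0,0,0.001,0.024,0.003,0,0,0,0.001,0.032,0.004,0,0,0,0.001,0.04,0.005,0,0,0]

```text
time_s: 50.6
tcp_pos: [0.5844, -0.3116, 0.1508]
eef_rot: [0.601, 0.799, 0.0, -0.0]
wrist_force: [-0.1, -0.7, -2.2]
width: 0.0197
finger_force: 49.9
```

Emit:
servo_tool:
  increments: [0,0.008,0.001,0,0,0,0,0.016,0.002,0,0,0,0,0.024,0.003,0,0,0]

```text
time_s: 50.9
tcp_pos: [0.6072, -0.3051, 0.1479]
eef_rot: [0.602, 0.799, -0.0, -0.0]
wrist_force: [0.7, 0.6, -3.4]
width: 0.0199
finger_force: 49.9
```

Emit:
servo_tool:
  increments: [0,0.008,0.001,0,0,0,0,0.016,0.002,0,0,0,0,0.024,0.003,0,0,0]

```text
time_s: 51.2
tcp_pos: [0.6303, -0.2986, 0.1449]
eef_rot: [0.602, 0.799, -0.0, -0.0]
wrist_force: [0.4, 0.5, -2.9]
width: 0.0197
finger_force: 49.9
```

```bash
python3 - <<'E'
from h import *
st()
for cam in ('scene','top','scene'):
    snap(cam); look(cam,['scraper_eye','scraper_grip','peg_mid'],k=1)
E
```

```text
t 51.2 tcp [ 0.6303 -0.2986  0.1449] q [ 0.6016  0.7988 -0.     -0.    ] w 0.0197 F [ 0.4  0.5 -2.9] J [-0.602  0.674  1.276 -0.     1.192 -0.882]
scene scraper_eye [ 0.6313 -0.2991  0.146 ] 0.77
scene scraper_grip [ 0.6282 -0.3008  0.1931] 0.63
scene peg_mid [ 0.6277 -0.3044  0.1478] 0.64
top scraper_grip [0.7688 0.098  0.0036] 0.71
scene scraper_eye [ 0.6285 -0.3043  0.1492] 0.75
scene scraper_grip [ 0.6321 -0.3013  0.1958] 0.6
scene peg_mid [ 0.6241 -0.3032  0.1479] 0.9
```

Emit:
servo_tool:
  increments: [0,0,0.0015,0,0,0,0,0,0.003,0,0,0,0,0,0.0045,0,0,0]

```text
time_s: 52.1
tcp_pos: [0.6296, -0.2987, 0.1404]
eef_rot: [0.602, 0.799, -0.0, -0.0]
wrist_force: [1.1, -0.0, -1.5]
width: 0.0198
finger_force: 49.9
```

Emit:
servo_tool:
  increments: [0,0,0.001,0,0,0,0,0,0.001,0,0,0]

```text
time_s: 52.3
tcp_pos: [0.6295, -0.2986, 0.1392]
eef_rot: [0.602, 0.799, -0.0, -0.0]
wrist_force: [-1.0, -0.1, -2.4]
width: 0.0196
finger_force: 49.9
```

Emit:
servo_tool:
  increments: [0,0,0.001,0,0,0,0,0,0.001,0,0,0]

```text
time_s: 52.5
tcp_pos: [0.6296, -0.2987, 0.1384]
eef_rot: [0.602, 0.799, -0.0, -0.0]
wrist_force: [-0.2, -0.5, -2.5]
width: 0.0197
finger_force: 49.9
```

Emit:
servo_tool:
  increments: [0,0,0.001,0,0,0,0,0,0.001,0,0,0]

```text
time_s: 52.7
tcp_pos: [0.6296, -0.2986, 0.1374]
eef_rot: [0.602, 0.799, -0.0, -0.0]
wrist_force: [0.9, -1.6, -2.4]
width: 0.0196
finger_force: 49.9
```

Emit:
servo_tool:
  increments: [0,0,0.001,0,0,0,0,0,0.001,0,0,0]

```text
time_s: 52.9
tcp_pos: [0.6297, -0.2988, 0.137]
eef_rot: [0.602, 0.799, -0.0, 0.0]
wrist_force: [-1.3, 0.3, -0.5]
width: 0.0199
finger_force: 49.9
```

Emit:
servo_tool:
  increments: [0,0,0.001,0,0,0,0,0,0.001,0,0,0]

```text
time_s: 53.1
tcp_pos: [0.6297, -0.2988, 0.1368]
eef_rot: [0.602, 0.799, -0.0, 0.0]
wrist_force: [-2.2, 0.8, 4.3]
width: 0.0198
finger_force: 49.9
```

Emit:
servo_tool:
  increments: [0,0,0.001,0,0,0,0,0,0.001,0,0,0]

```text
time_s: 53.3
tcp_pos: [0.6298, -0.2988, 0.1367]
eef_rot: [0.602, 0.799, -0.0, 0.001]
wrist_force: [-3.0, 2.2, 7.8]
width: 0.0199
finger_force: 49.9
```

It rests on the peg at the expected height. Relaxing 1.5 mm, releasing, waiting and going straight up.

Emit:
servo_tool:
  increments: [0,0,-0.0018,0,0,0,0,0,-0.0018,0,0,0]
  force: 10

```text
time_s: 53.5
tcp_pos: [0.6303, -0.2989, 0.1368]
eef_rot: [0.602, 0.799, 0.0, 0.001]
wrist_force: [-0.8, 0.6, 1.9]
width: 0.0203
finger_force: 10.0
```

Emit:
servo_tool:
  increments: [0,0,0,0,0,0,0,0,0,0,0,0,0,0,0,0,0,0,0,0,0,0,0,0,0,0,0,0,0,0]
  gripper: -0.3

```text
time_s: 54.0
tcp_pos: [0.6296, -0.2987, 0.1361]
eef_rot: [0.602, 0.799, -0.0, -0.0]
wrist_force: [-0.4, 0.4, 0.5]
width: 0.0515
finger_force: 0.0
```

Emit:
servo_tool:
  increments: [0,0,0,0,0,0,0,0,0,0,0,0,0,0,0,0,0,0,0,0,0,0,0,0,0,0,0,0,0,0]

```text
time_s: 54.5
tcp_pos: [0.6297, -0.2987, 0.1364]
eef_rot: [0.602, 0.799, -0.0, 0.0]
wrist_force: [0.7, -0.4, -0.3]
width: 0.0568
finger_force: 0.0
```

Emit:
servo_tool:
  increments: [0,0,-0.01,0,0,0,0,0,-0.025,0,0,0,0,0,-0.045,0,0,0,0,0,-0.07,0,0,0,0,0,-0.1,0,0,0]

```text
time_s: 55.0
tcp_pos: [0.6295, -0.2986, 0.2381]
eef_rot: [0.602, 0.799, 0.0, -0.0]
wrist_force: [0.2, -0.8, 0.6]
width: 0.0567
finger_force: 0.0
```

Emit:
servo_tool:
  increments: [0.05,-0.04,-0.03,0,0,0,0.1,-0.08,-0.03,0,0,0,0.15,-0.12,-0.03,0,0,0,0.15,-0.12,-0.03,0,0,0,0.15,-0.12,-0.03,0,0,0]

```text
time_s: 55.5
tcp_pos: [0.4661, -0.1822, 0.2669]
eef_rot: [0.601, 0.799, -0.0, -0.004]
wrist_force: [-0.0, -0.6, 0.3]
width: 0.0569
finger_force: 0.0
```

```bash
python3 - <<'E'
from h import *
st(); c=snap('top'); look('top',['scraper_grip','scraper_eye','offcut_a_mid','offcut_b_mid','offcut_c_mid','offcut_d_mid']); print('tray');wood(c,.53,.65,.185,.29,.012); print('table'); wood(c,.53,.62,-.08,.165,.1)
for cam in ('scene','scene'):
    snap(cam); look(cam,['scraper_eye','scraper_grip','peg_mid','offcut_b_mid','offcut_c_mid'],k=2)
st()
E
```

```text
t 55.5 tcp [ 0.4661 -0.1822  0.2669] q [ 6.011e-01  7.992e-01 -1.000e-04 -3.700e-03] w 0.0569 F [-0.  -0.6  0.3] J [-0.596  0.271  1.633  0.     1.245 -0.877]
top scraper_grip [ 0.6349 -0.3036  0.1893] 0.73
top scraper_eye [ 0.6294 -0.3013  0.1449] 0.8
top scraper_eye [0.7702 0.0994 0.0012] 0.63
top scraper_eye [ 7.404e-01 -7.830e-02  1.000e-04] 0.57
top offcut_b_mid [0.7677 0.0952 0.0022] 0.56
top offcut_c_mid [0.7947 0.3235 0.0113] 0.66
top offcut_c_mid [0.5922 0.2314 0.0047] 0.57
top offcut_c_mid [ 0.2522 -0.2437  0.0102] 0.47
top offcut_d_mid [0.6754 0.4507 0.0113] 0.59
tray
blob area mm2 1561 x 0.612 0.645 y 0.211 0.273
blob area mm2 1544 x 0.541 0.571 y 0.223 0.285
table
scene scraper_eye [ 0.627  -0.3004  0.142 ] 0.95
scene scraper_grip [ 0.632  -0.3004  0.1868] 0.79
scene peg_mid [ 0.6271 -0.3006  0.1498] 0.91
scene offcut_b_mid [ 0.4059 -0.2514  0.0361] 0.69
scene offcut_c_mid [ 0.4431 -0.3301  0.0336] 0.8
scene offcut_c_mid [ 0.2504 -0.2407  0.0097] 0.72
scene scraper_eye [ 0.6298 -0.3009  0.1427] 0.83
scene scraper_grip [ 0.6334 -0.3004  0.1866] 0.7
scene peg_mid [ 0.6284 -0.303   0.1477] 0.59
scene offcut_b_mid [ 0.4068 -0.2521  0.0407] 0.55
scene offcut_c_mid [0.7949 0.3251 0.014 ] 0.88
scene offcut_c_mid [ 0.2513 -0.2399  0.0088] 0.66
t 56.45 tcp [ 0.4729 -0.1877  0.2664] q [ 0.6016  0.7988 -0.     -0.    ] w 0.0567 F [-0.5 -1.   0.1] J [-0.598  0.281  1.62  -0.     1.241 -0.877]
```

Everything checks out: the scraper hangs with its eye 8 mm below the peg axis, both scraps are in the tray, the slots are clear, and the offcuts are in the crate. Handing in.

```bash
python3 -c "
from rig import r
print(r.sign_off())"
```

```text
the job is handed in; nothing more can be done
None
```

I handed the job in at about 56 s of the 208 s: all four offcuts are in the crate, both lodged scraps are in the chip tray, and the scraper hangs on the peg, though I viewed 15 pictures, one over the limit of 14.

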